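# Set out the button dies and lock a bone wafer in the drilling nest

## Robot

A 7-joint arm with a two-finger parallel gripper is mounted at the origin on the work surface. World frame = base frame: x ahead of the robot, y to its left, z up, the work surface at z = 0. Lengths are in m, angles in rad, forces in N, time in s.
With the tool pointing down it reaches from about 0.35 to 0.775 m from the base axis. Payload 3.1 kg.
Tool frame: the origin (TCP) lies between the finger pads; the fingertips stand robot.tcp_to_tips ahead of it and the grasp point (between the pads) lies 5 mm behind it (robot.tcp_to_tips is the distance from the TCP to the fingertips, in m); z points along the fingers, y is the direction in which the jaws open and shut (so a half turn about z gives the same grasp; the last joint's range is limited). The gripper opens to 85 mm and grips with 20 to 120 N. Pads are 22 mm wide; open, the fingers measure 114 mm over their backs; the gripper's body (76 mm by 85 mm) begins 54 mm behind the grasp point. The pads swing forward as they close: fully open they stand 13 mm farther back than shut.
Start: joints at [-1.388, 0.311, 0.014, 1.512, -0.004, 1.319, -0.027], TCP at [0.123, 0.536, 0.245] pointing down, gripper open.
Joint ranges: [-2.7, 2.7], [-0.3, 1.91], [-1.27, 1.3], [0.12, 2.57], [-1.44, 4.58], [0.2, 2.03], [-3.05, 3.05]. Speed limits (rad/s): [2.79, 2.79, 3.14, 3.14, 3.14, 3.14, 3.14].

## Interface

Orientations are given as a unit quaternion [x, y, z, w].
In Python, from station import sensors, optics, robot gives the robot as it stands.
- The arm moves only by the shell command python3 -m creep 'ROWS' [FORCE]. ROWS is JSON, one flat list of numbers, 7 for each row, row after row: the shift along the tool's x, y, z in cm, then the turn, a rotation vector about the tool's x, y, z in rad, then the finger opening in cm, from 0 to 8.54. A call has exactly 10 rows; each row is the pose to reach, as a shift and turn from the pose measured when the call began, along the tool's axes at that moment; what a row does not reach only later rows make up. A row lasts 1/12 s, in which the tool goes at most 41.7 mm and 7.16 degrees, less where a joint would pass 70% of its speed; a pose out of reach is approached as far as the arm can. A call with a gripper value outside its range is refused whole. The fingers move at their own pace and stop on an object; FORCE is the grip in N (left out, the last holds). Time passes only in rows, so rows that repeat a pose let the fingers close, or fill a call up. It gives the time, the measured TCP pose, the force and the opening at its end, in the units of the state.
- sensors.observe(): the state, without advancing time (a new reading comes with each control period).
- optics.camera(name): name is "side" or "top"; returns the picture (400x640x3 uint8, blue, green, red); there is no depth.
- optics.camera_model(name): a dict with "mtx" (3x3 intrinsics, pixels), "k1" (the pictures are not rectified: a ray, as slopes to the right and down, at radius r is drawn at 1 + k1 r^2 times it, then the intrinsics apply), "R" (3x3) and "t" (3): a world point X has camera coordinates R X + t. Camera axes: x right, y down, z forward; pixel columns grow to the right and rows downward; lengths in m; the calibration is good to about 2 mm. A picture is of the moment at which its call begins. camera_model takes no time and is no camera call.
- robot.sign_off(): hands the job in, once; it reports no verdict.
The state is a dict: "time": time; "q": joint angles; "dq": joint speeds; "joint_torque": joint torques, N m; "tcp_pos": TCP position; "tcp_rot": TCP orientation; "wrist_force": force on the tool from outside, world axes, zero at the start; "torque": the same for the moment, N m; "width": finger opening in m.
Only numpy, scipy, OpenCV 4.12 (cv2) and the standard library are available. Lean on these libraries where they do the work, as an engineer would, in place of code of your own. Each camera call takes 0.05 s, during which the arm holds its last target.

## Task

Set the bench up for the next batch of buttons: stand each of the three steel dies upright on the cork pad whose inlaid outline has its shape, squarely inside that outline, and lay the bone wafer flat inside the round rim of the aluminium drilling nest. The nest's swing keeper may be standing across it or open; swing it out of the way if needed to load the wafer, and finish with it swung fully shut over the wafer. Leave the brass weight standing where it is, and let go of everything at the end.

Things in the scene. Friction and masses are not known exactly. Their poses are not given: they have to be found in the camera images.
- round_die: Loose steel shank die, round: cylinder 36 mm across and 24 mm high with a smaller step 26 mm across on top, 30 mm high in all, about 0.22 kg. Origin: centre of its underside, z up.
- square_die: Loose steel die, square: 36 x 36 mm and 24 mm high with a 26 x 26 mm step on top, 30 mm high in all, about 0.28 kg. Origin: centre of its underside, z up, x and y square to its sides.
- oblong_die: Loose steel die, oblong: 60 mm along its x, 30 mm along its y and 24 mm high, with a 48 x 20 mm step on top, 30 mm high in all, about 0.38 kg. Origin: centre of its underside, z up.
- wafer: Loose flat bone-coloured disc, the wafer to be drilled: 44 mm across, 10 mm thick, about 28 g. Origin: centre of its underside, z up.
- round_pad: Fixed cork pad, 90 x 90 mm and 5 mm thick, flat, with a dark inlaid circle of 56 mm diameter in the middle (about 8 mm clear all round the round die). Origin: centre of its underside, z up.
- square_pad: Fixed cork pad, 90 x 90 mm and 5 mm thick, flat, with a dark inlaid 56 x 56 mm square in the middle, square to the pad (about 8 mm clear all round the square die). Origin: centre of its underside, z up, x and y along the square's sides.
- oblong_pad: Fixed cork pad, 90 x 90 mm and 5 mm thick, flat, with a dark inlaid oblong in the middle, 80 mm along the pad's x and 50 mm along its y (about 8 mm clear all round the oblong die). Origin: centre of its underside, z up.
- nest: Fixed aluminium drilling nest: plate 8 mm thick, 80 mm wide (y), from x = -45 to +75 mm. On it, centred on the origin, a round rim 3 mm high, 60 mm inside and 68 mm outside diameter; the wafer lies on the dark floor inside it, 8 mm above the bench. The upright keeper pivot at x = +55, y = 0 is 35 mm high. Origin: underside, below the rim's centre, z up.
- keeper (a joint): Flat dark bar 14 mm wide, 20.5 to 26.5 mm above bench, on the nest's pivot; upright black knob 95 mm from pivot, 18 mm across, top 51.5 mm above bench. Radians: 0 = shut (stop), bar along nest -x over the rim's middle; grows anticlockwise from above, 1.57 = along nest -y (open), stop 1.8. Starts anywhere from 0 to 1.7. Turns at 1 N at the knob, stays where left; passes 2.5 mm over the wafer.
- weight: Bystander, not part of the work: knobbed brass weight with a cork bottom, 48 mm across, 56 mm high, about 0.45 kg, standing loose among the work. Origin: centre of its underside, z up.
Not all that is in view belongs to the job. Leave any purple or turquoise look-alike of the nest alone.

How it is judged:
At the end, for the whole second after the job is handed in: Each die stands upright at rest on the pad of its shape, within 12 mm of the outline's centre; square and oblong dies turned within 0.3 rad of their outline. The wafer lies flat in the nest within 11 mm of centre, keeper shut over it (below 0.15 rad). All released (horizontal distance between round_die and round_pad below 0.012 m and z of round_die in the frame of round_pad between 0.002 and 0.008 m and angle between each of round_die, square_die, oblong_die, wafer's own z axis and vertical below 0.1 rad and linear speed of each of round_die, square_die, oblong_die, wafer below 0.02 m/s and horizontal distance between square_die and square_pad below 0.012 m and z of square_die in the frame of square_pad between 0.002 and 0.008 m and horizontal distance between oblong_die and oblong_pad below 0.012 m and z of oblong_die in the frame of oblong_pad between 0.002 and 0.008 m and (angle between the x axis of square_die and the x axis of square_pad, either way round below 0.3 rad or angle between the x axis of square_die and the y axis of square_pad, either way round below 0.3 rad) and angle between the x axis of oblong_die and the x axis of oblong_pad, either way round below 0.3 rad and horizontal distance between wafer and nest below 0.011 m and z of wafer in the frame of nest between 0.005 and 0.0105 m and value of joint keeper below 0.15 rad and velocity of joint keeper below 0.1 rad/s); the robot touches nothing.
It fails at once if the brass weight is shifted by more than 20 mm or tipped (distance of weight from where it was at the start of the episode above 0.02 m or angle between weight's own z axis and vertical above 0.2 rad).
It also fails if it takes over 120 s, if anything falls off the work surface, if the arm or the gripper's body presses on something with over 40 N, if the wrist force passes 120 N, or if a joint passes its speed limit or range.

## Working session

There is one attempt and no reset: what is moved stays moved. The work goes in short steps, Python scripts to look and compute and a shell command to move; the robot and the scene stay as the last step left them, time stands still between calls to the robot, and variables do not carry over. Pictures are saved under pics/ and viewed, and the job is handed in when it is done.

```bash
ls; mkdir -p pics; python3 - <<'E'
from station import sensors, optics, robot
import cv2
s=sensors.observe(); print(s['time'],s['tcp_pos'],s['tcp_rot'],s['width'],robot.tcp_to_tips)
for n in('top','side'):
    cv2.imwrite(f'pics/{n}0.png',optics.camera(n)); m=optics.camera_model(n); print(n,m)
E
```

```text
pics
0.0 [0.1224258  0.53547815 0.24421217] [ 1.12106603e-01  9.93695476e-01 -1.18534545e-03 -6.90495157e-05] 0.08538259852027466 0.014
top {'mtx': array([[420.58546873,   0.        , 319.41236676],
       [  0.        , 420.58546873, 193.16066271],
       [  0.        ,   0.        ,   1.        ]]), 'k1': -0.07037681302090389, 'R': array([[-0.02247532, -0.99955049, -0.01984136],
       [-0.9834542 ,  0.02567311, -0.17932853],
       [ 0.17975731,  0.01548261, -0.98358914]]), 't': array([0.01617229, 0.5908705 , 0.89943811])}
side {'mtx': array([[459.06705459,   0.        , 317.65618043],
       [  0.        , 459.06705459, 211.22628427],
       [  0.        ,   0.        ,   1.        ]]), 'k1': 0.01650864782917408, 'R': array([[-0.99011205, -0.13968433, -0.01290014],
       [-0.10125721,  0.77530629, -0.6234157 ],
       [ 0.09708297, -0.61594517, -0.78178414]]), 't': array([0.57118322, 0.09353052, 0.95797097])}
```

View pics/top0.png

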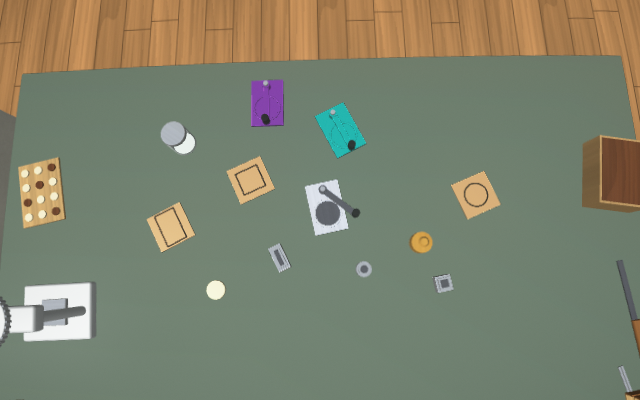

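View pics/side0.png

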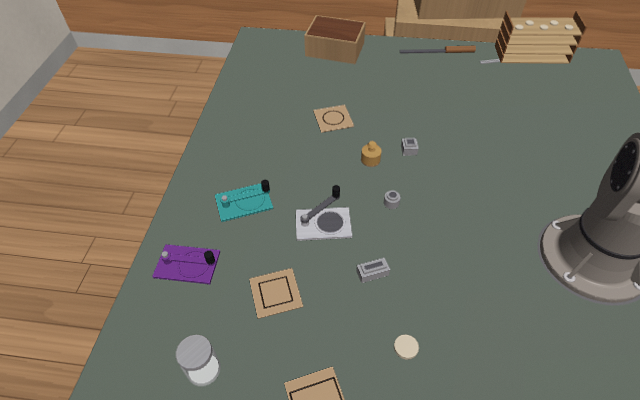

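```bash
cat > h.py <<'E'
import numpy as np, cv2
from station import sensors, optics, robot
from scipy.spatial.transform import Rotation as Ro
def ray(n,px):
    m=optics.camera_model(n); p=cv2.undistortPoints(np.array(px,float).reshape(-1,1,2),np.array(m['mtx']),np.array([m['k1'],0,0,0,0.]))[:,0]
    R=np.array(m['R']);t=np.array(m['t']); d=np.c_[p,np.ones(len(p))]@R; return -R.T@t,d
def onz(n,px,z):
    c,d=ray(n,px); return (c+d*((z-c[2])/d[:,2])[:,None])[:,:2]
def proj(n,X):
    m=optics.camera_model(n); R=np.array(m['R']);t=np.array(m['t'])
    return cv2.projectPoints(np.array(X,float).reshape(-1,1,3),cv2.Rodrigues(R)[0],t,np.array(m['mtx']),np.array([m['k1'],0,0,0,0.]))[0][:,0]
def crop(n,img,x0,y0,x1,y1,f,name):
    cv2.imwrite(f'pics/{name}.png',cv2.resize(img[y0:y1,x0:x1],None,fx=f,fy=f,interpolation=cv2.INTER_CUBIC))
def st():
    s=sensors.observe(); print('t',round(s['time'],2),'tcp',np.round(s['tcp_pos'],4),'F',np.round(s['wrist_force'],1),'w',round(s['width'],4)); 
    R=Ro.from_quat(s['tcp_rot']).as_matrix(); print('jaw yaw deg',round(np.degrees(np.arctan2(R[1,1],R[0,1])),1),'z',np.round(R[:,2],3),'q',np.round(s['q'],2)); return np.array(s['tcp_pos']),R
def go(pos,yaw=None):
    """print tool-axes shift cm and turn to bring TCP to pos with jaw axis at yaw(deg, mod 180), pointing down"""
    p,R=st(); d=R.T@(np.array(pos)-p)*100
    if yaw is not None:
        c=[]
        for k in (0,180):
            a=np.radians(yaw+k); y=np.array([np.cos(a),np.sin(a),0]); z=np.array([0,0,-1.]); T=np.c_[np.cross(y,z),y,z]
            c.append(Ro.from_matrix(R.T@T).as_rotvec())
        for v in sorted(c,key=np.linalg.norm): print('  turn',np.round(v,3))
    print('  shift cm',np.round(d,2))
E
python3 - <<'E'
import cv2
a=cv2.imread('pics/top0.png')
def c(x0,y0,x1,y1,f): return cv2.resize(a[y0:y1,x0:x1],None,fx=f,fy=f,interpolation=cv2.INTER_CUBIC)
cv2.imwrite('pics/c1.png',c(140,145,300,305,4))
cv2.imwrite('pics/c2.png',c(300,160,500,300,4))
E
```

```text
(no output)
```

View pics/c1.png

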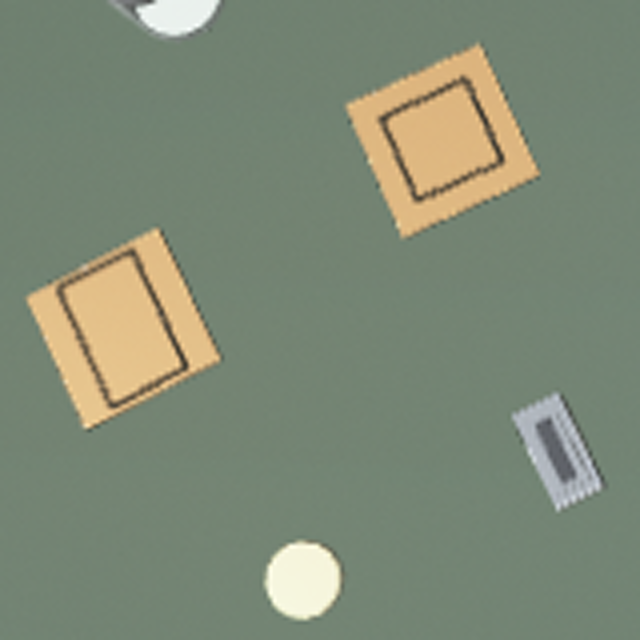

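View pics/c2.png

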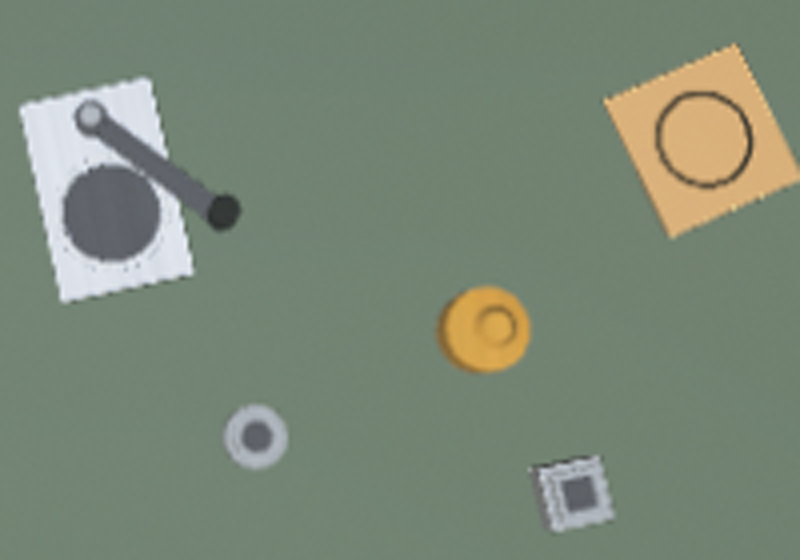

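```bash
cat > meas.py <<'E'
from h import *
a=cv2.imread('pics/top0.png'); hsv=cv2.cvtColor(a,cv2.COLOR_BGR2HSV)
b=cv2.imread('pics/side0.png'); hb=cv2.cvtColor(b,cv2.COLOR_BGR2HSV)
def comps(n,mask,lo,hi,z,lab,box=None):
    if box is not None:
        k=np.zeros_like(mask);x0,y0,x1,y1=box;k[y0:y1,x0:x1]=1;mask=mask*k
    cs,_=cv2.findContours(mask.astype(np.uint8),cv2.RETR_EXTERNAL,cv2.CHAIN_APPROX_NONE)
    for c in cs:
        A=cv2.contourArea(c)
        if not lo<A<hi: continue
        w=onz(n,c[:,0].astype(float),z)  # contour on plane
        r=cv2.minAreaRect((w*1000).astype(np.float32)); 
        bp=cv2.boxPoints(r); e=max((bp[1]-bp[0],bp[2]-bp[1]),key=np.linalg.norm)
        M=cv2.moments(c); print(n,lab,'px',np.round([M['m10']/M['m00'],M['m01']/M['m00']],1),'ctr mm',np.round(r[0],1),'size',np.round(r[1],1),'long axis deg',round(float(np.degrees(np.arctan2(e[1],e[0])))%180,1), 'cent',np.round(onz(n,[[M['m10']/M['m00'],M['m01']/M['m00']]],z)[0]*1000,1))
if __name__=='__main__':
    cork=lambda h:((h[...,0]>8)&(h[...,0]<22)&(h[...,1]>80)&(h[...,2]>170)).astype(np.uint8)
    dark=lambda h,t:(h[...,2]<t).astype(np.uint8)
    print(hsv[269,364],hsv[250,300],hsv[290,215],hsv[195,476])
    for nm,box in(('oblpad',(145,200,198,253)),('sqpad',(224,155,277,207)),('rdpad',(450,170,502,220))): comps('top',cork(hsv),500,4000,.005,nm,box)
    for nm,box in(('oblinl',(145,200,198,253)),('sqinl',(224,155,277,207)),('rdinl',(450,170,502,220))):
        k=(hsv[...,2]<150).astype(np.uint8); 
        inner=np.zeros_like(k);
        # cork-enclosed dark
        cs,_=cv2.findContours(cork(hsv)[box[1]:box[3],box[0]:box[2]].copy(),cv2.RETR_EXTERNAL,cv2.CHAIN_APPROX_NONE); c=max(cs,key=cv2.contourArea)
        cv2.drawContours(inner,[c+[box[0],box[1]]],-1,1,-1); inner=cv2.erode(inner,np.ones((3,3)))
        comps('top',k*inner,200,4000,.005,nm)
    g=((hsv[...,1]<40)&(hsv[...,2]>125)).astype(np.uint8)
    for nm,box in(('obl',(262,238,296,278)),('rd',(352,258,376,282)),('sq',(428,270,458,296))):
        comps('top',g|((hsv[...,1]<40)&(hsv[...,2]<115)).astype(np.uint8),50,2000,.024,nm,box)
        comps('top',((hsv[...,1]<60)&(hsv[...,2]<115)).astype(np.uint8),10,300,.03,nm+' dark',box)
    comps('top',((hsv[...,2]>190)).astype(np.uint8),100,800,.010,'wafer',(200,275,232,305))
    comps('top',((hsv[...,1]<40)&(hsv[...,2]>190)).astype(np.uint8),300,4000,.008,'nest',(300,170,365,245))
    comps('top',(hsv[...,2]<130).astype(np.uint8),100,4000,.008,'floor',(305,180,352,235))
    comps('top',(hsv[...,2]<75).astype(np.uint8),10,400,.0515,'knob',(300,170,370,245))
    comps('top',((hsv[...,0]<30)&(hsv[...,1]>150)).astype(np.uint8),100,900,.02,'weight',(400,225,445,260))
E
python3 meas.py
```

```text
[108  24 106] [ 62  31 132] [ 30  26 246] [ 17 110 217]
top oblpad px [170.2 226.7] ctr mm [528.2 361.1] size [89.2 89.7] long axis deg 116.6 cent [527.8 360.7]
top sqpad px [250.  179.8] ctr mm [637.6 169.2] size [89.6 89.4] long axis deg 23.6 cent [637.1 169. ]
top rdpad px [475.4 194.6] ctr mm [ 587.3 -370.1] size [89.2 89.9] long axis deg 111.7 cent [ 586.8 -369.7]
top sqinl px [250.  179.3] ctr mm [638.3 169.1] size [59.3 59.5] long axis deg 114.0 cent [638.2 169.1]
top rdinl px [475.6 194.3] ctr mm [ 587.3 -370.1] size [55.6 56.6] long axis deg 175.2 cent [ 587.4 -370.2]
top obl px [278.5 257.5] ctr mm [450.   99.4] size [76.2 89. ] long axis deg 179.2 cent [449.6  99.1]
top obl dark px [278.5 257.2] ctr mm [450.5  98.6] size [33.5  7.6] long axis deg 24.4 cent [450.   98.4]
top rd px [363.5 269.5] ctr mm [418.3 -93.7] size [52.7 51.5] long axis deg 88.5 cent [418.2 -93.6]
top rd dark px [363.5 268.5] ctr mm [420.4 -93.2] size [11.3 11.1] long axis deg 88.6 cent [420.3 -93.3]
top sq px [442.5 282.5] ctr mm [ 384.4 -271.2] size [67.8 55.7] long axis deg 88.2 cent [ 384.3 -271. ]
top sq dark px [444.2 282.9] ctr mm [ 383.4 -273.3] size [14.9 14.4] long axis deg 11.9 cent [ 383.5 -273.2]
top wafer px [215.3 289.6] ctr mm [378.6 248.2] size [42.2 40.8] long axis deg 89.2 cent [379.4 247.7]
top nest px [324.4 206.8] ctr mm [566.3 -12.4] size [119.3  79.2] long axis deg 11.1 cent [566.4  -8.5]
top floor px [330.8 209.2] ctr mm [569.1 -30.1] size [82.5 88.4] long axis deg 178.0 cent [560.3 -23.5]
top knob px [355.4 212.6] ctr mm [545.1 -78.3] size [15.7 16. ] long axis deg 177.9 cent [544.9 -78.1]
top weight px [420.8 242.2] ctr mm [ 476.  -227.5] size [48.9 43.6] long axis deg 88.4 cent [ 476.5 -228.2]
```

```bash
cat > m2.py <<'E'
from meas import *
A=cv2.resize(a,None,fx=4,fy=4,interpolation=cv2.INTER_CUBIC).astype(int)
B=cv2.resize(b,None,fx=4,fy=4,interpolation=cv2.INTER_CUBIC).astype(int)
def f(n,I,nm,box,z):
    x0,y0,x1,y1=[4*v for v in box]; S=I[y0:y1,x0:x1]
    m=((S[...,0]-S[...,1])>-3).astype(np.uint8)
    cs,_=cv2.findContours(m,cv2.RETR_EXTERNAL,cv2.CHAIN_APPROX_NONE); c=max(cs,key=cv2.contourArea)
    p=(c[:,0]+[x0,y0]+.5)/4-.5
    w=(onz(n,p,z)*1000).astype(np.float32); r=cv2.minAreaRect(w); bp=cv2.boxPoints(r)
    d=((S.sum(2)<345)&(m>0)).astype(np.uint8); cs,_=cv2.findContours(d,cv2.RETR_EXTERNAL,cv2.CHAIN_APPROX_NONE); cd=max(cs,key=cv2.contourArea)
    pd=(cd[:,0]+[x0,y0]+.5)/4-.5; rd=cv2.minAreaRect((onz(n,pd,.03)*1000).astype(np.float32))
    ang=lambda r:[round(float(np.degrees(np.arctan2(*(q[::-1])))%180),1) for q in [cv2.boxPoints(r)[1]-cv2.boxPoints(r)[0]]]
    print(n,nm,np.round(r[0],1),np.round(r[1],1),ang(r),'dark',np.round(rd[0],1),np.round(rd[1],1),ang(rd))
f('top',A,'obl',(262,238,296,278),.024);f('top',A,'rd',(352,258,376,282),.024);f('top',A,'sq',(428,270,458,296),.024)
f('side',B,'obl',(350,252,398,288),.024);f('side',B,'rd',(378,184,406,214),.024);f('side',B,'sq',(394,130,424,162),.024)
E
python3 m2.py; python3 -c "
from h import *
go([.545,-.078,.15],-14)"
```

```text
top obl [450.2  97.9] [60.8 30.6] [115.2] dark [450.1  98.3] [35.8  8.9] [114.8]
top rd [419.7 -93.2] [34.7 35.3] [114.8] dark [419.9 -93.7] [14.1 15.1] [177.8]
top sq [ 383.2 -271.1] [37.  40.8] [100.9] dark [ 383.3 -273.4] [16.2 15.9] [101.1]
side obl [450.1 107.4] [65.9 42.6] [115.5] dark [450.6 100.9] [37.7  9.7] [115.7]
side rd [419.9 -81.6] [55.1 36.1] [179.2] dark [423.5 -64.4] [30.2 35.9] [167.8]
side sq [ 384.2 -258.7] [41.9 62.5] [99.5] dark [ 385.1 -246.8] [39.4 51.3] [99.5]
t 0.1 tcp [0.1224 0.5355 0.2443] F [-0.5  0.1  0.5] w 0.0855
jaw yaw deg 77.1 z [-0.    -0.002 -1.   ] q [-1.39  0.31  0.01  1.51 -0.    1.32 -0.03]
  turn [-0.002 -0.002 -1.551]
  turn [-0.002  0.002  1.59 ]
  shift cm [-54.86 -50.38   9.55]
```

```bash
python3 -m creep '[-54.9,-50.4,9.5,0,0,-1.55,8.5,-54.9,-50.4,9.5,0,0,-1.55,8.5,-54.9,-50.4,9.5,0,0,-1.55,8.5,-54.9,-50.4,9.5,0,0,-1.55,8.5,-54.9,-50.4,9.5,0,0,-1.55,8.5,-54.9,-50.4,9.5,0,0,-1.55,8.5,-54.9,-50.4,9.5,0,0,-1.55,5,-54.9,-50.4,9.5,0,0,-1.55,3.6,-54.9,-50.4,9.5,0,0,-1.55,3.6,-54.9,-50.4,9.5,0,0,-1.55,3.6]' 30; python3 -c "
from h import *
go([.545,-.078,.12],-14)"
```

```text
time: 0.93
tcp_pos: [0.3317, 0.2338, 0.1985]
tcp_rot: [-0.428, 0.904, -0.001, -0.001]
wrist_force: [1.2, 0.6, 0.6]
width: 0.0383
t 0.93 tcp [0.3317 0.2338 0.1985] F [1.2 0.6 0.6] w 0.0383
jaw yaw deg 140.7 z [-0.001 -0.002 -1.   ] q [-0.85  0.05  0.2   1.95 -0.01  1.15  1.81]
  turn [-0.    -0.002 -0.441]
  turn [-0.003  0.     2.7  ]
  shift cm [ 10.62 -36.25   7.88]
```

```bash
python3 -m creep '[10.6,-36.2,7.8,0,0,2.7,3.6,10.6,-36.2,7.8,0,0,2.7,3.6,10.6,-36.2,7.8,0,0,2.7,3.6,10.6,-36.2,7.8,0,0,2.7,3.6,10.6,-36.2,7.8,0,0,2.7,3.6,10.6,-36.2,7.8,0,0,2.7,3.6,10.6,-36.2,7.8,0,0,2.7,3.6,10.6,-36.2,7.8,0,0,2.7,3.6,10.6,-36.2,7.8,0,0,2.7,3.6,10.6,-36.2,7.8,0,0,2.7,3.6]' 30; python3 -c "
from h import *
go([.545,-.078,.12],-14)"
```

```text
time: 1.77
tcp_pos: [0.5461, -0.0854, 0.1197]
tcp_rot: [0.191, 0.982, -0.004, 0.001]
wrist_force: [-0.2, -1.0, 0.4]
width: 0.0363
t 1.77 tcp [ 0.5461 -0.0854  0.1197] F [-0.2 -1.   0.4] w 0.0363
jaw yaw deg 68.0 z [ 0.    -0.008 -1.   ] q [-0.33  0.47  0.62  1.7  -0.29  1.06  1.56]
  turn [-0.004  0.008  1.432]
  turn [-0.009 -0.004 -1.71 ]
  shift cm [ 0.38  0.64 -0.03]
```

```bash
python3 -m creep '[0.4,0.6,0,0,0,1.43,3.6,0.4,0.6,0,0,0,1.43,3.6,0.4,0.6,0,0,0,1.43,3.6,0.4,0.6,0,0,0,1.43,3.6,0.4,0.6,0,0,0,1.43,3.6,0.4,0.6,0,0,0,1.43,3.6,0.4,0.6,0,0,0,1.43,3.6,0.4,0.6,0,0,0,1.43,3.6,0.4,0.6,0,0,0,1.43,3.6,0.4,0.6,0,0,0,1.43,3.6]' 30; python3 -c "
from h import *
go([.545,-.078,.12],-14)
a=optics.camera('top');cv2.imwrite('pics/t1.png',a);crop('top',a,280,130,440,250,4,'t1c')"
```

```text
time: 2.6
tcp_pos: [0.5442, -0.078, 0.1192]
tcp_rot: [0.726, 0.688, -0.003, 0.003]
wrist_force: [-0.1, -1.2, -0.3]
width: 0.0362
t 2.6 tcp [ 0.5442 -0.078   0.1192] F [-0.1 -1.2 -0.3] w 0.0362
jaw yaw deg -3.1 z [-0.    -0.007 -1.   ] q [-0.54  0.55  0.91  1.72 -0.47  1.11  0.46]
  turn [0.001 0.007 0.19 ]
  turn [-1.100e-02  1.000e-03 -2.952e+00]
  shift cm [-0.    0.08 -0.08]
```

View pics/t1.png

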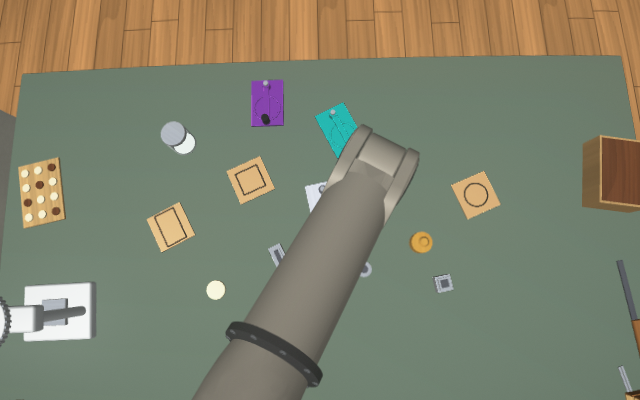

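```bash
python3 -m creep '[0,0.1,0,0,0,0.19,3.6,0,0.1,0,0,0,0.19,3.6,0,0.1,2,0,0,0.19,3.6,0,0.1,4,0,0,0.19,3.6,0,0.1,5.5,0,0,0.19,3.6,0,0.1,6.5,0,0,0.19,3.6,0,0.1,7.3,0,0,0.19,3.6,0,0.1,7.3,0,0,0.19,3.6,0,0.1,7.3,0,0,0.19,3,0,0.1,7.3,0,0,0.19,3]' 30; python3 - <<'E'
from h import *
p,R=st()
piv=np.array([.6056,-.0047]); h=np.radians(11.1)
for th in (.69,.9,1.1,1.3,1.5,1.65):
    a=np.pi+h+th; X=np.r_[piv+.095*np.array([np.cos(a),np.sin(a)]),.046]
    print(th,np.round(X,4),np.round(R.T@(X-p)*100,2))
E
```

```text
time: 3.48
tcp_pos: [0.5459, -0.0788, 0.0468]
tcp_rot: [0.789, 0.614, -0.002, 0.003]
wrist_force: [0.6, 0.8, 0.3]
width: 0.0302
t 3.48 tcp [ 0.5459 -0.0788  0.0468] F [0.6 0.8 0.3] w 0.0302
jaw yaw deg -14.2 z [ 0.001 -0.008 -1.   ] q [-0.51  0.66  0.88  1.78 -0.59  0.99  0.36]
0.69 [ 0.5453 -0.0781  0.046 ] [ 0.05 -0.07  0.08]
0.9 [ 0.562  -0.0891  0.046 ] [-0.6   1.81  0.09]
1.1 [ 0.5796 -0.0961  0.046 ] [-0.84  3.69  0.1 ]
1.3 [ 0.5983 -0.0994  0.046 ] [-0.71  5.58  0.11]
1.5 [ 0.6172 -0.099   0.046 ] [-0.2   7.41  0.11]
1.65 [ 0.6312 -0.0962  0.046 ] [0.41 8.69 0.11]
```

```bash
python3 -m creep '[-0.3,0.9,0,0,0,0,3,-0.6,1.8,0,0,0,0,3,-0.8,2.8,0,0,0,0,3,-0.8,3.7,0,0,0,0,3,-0.8,4.7,0,0,0,0,3,-0.7,5.6,0,0,0,0,3,-0.5,6.6,0,0,0,0,3,-0.2,7.5,0,0,0,0,3,0.1,8.4,0,0,0,0,3,0.3,9,0,0,0,0,3]' 30; python3 -m creep '[0.3,0,0,0,0,0,3,0.3,0,-2,0,0,0,3,0.3,0,-4,0,0,0,3,0.3,0,-7,0,0,0,3,0.3,0,-10,0,0,0,3,0.3,0,-14,0,0,0,5,0.3,0,-14,0,0,0,8,0.3,0,-14,0,0,0,8,0.3,0,-14,0,0,0,8,0.3,0,-14,0,0,0,8]'; python3 -c "
from h import *
go([.379,.248,.12],11)
a=optics.camera('side');crop('side',a,180,100,420,280,3,'s1c')"
```

```text
time: 4.32
tcp_pos: [0.6349, -0.0982, 0.048]
tcp_rot: [0.789, 0.615, -0.002, 0.004]
wrist_force: [-0.8, 0.5, 1.6]
width: 0.0302
time: 5.15
tcp_pos: [0.6346, -0.0933, 0.1867]
tcp_rot: [0.789, 0.615, -0.002, 0.003]
wrist_force: [0.3, 0.0, -0.8]
width: 0.0801
t 5.15 tcp [ 0.6346 -0.0933  0.1867] F [ 0.3  0.  -0.8] w 0.0801
jaw yaw deg -14.1 z [-0.    -0.007 -1.   ] q [-0.42  0.67  0.92  1.35 -0.52  1.37  0.25]
  turn [ 0.     0.007 -0.439]
  turn [ 0.01  -0.     2.703]
  shift cm [ 26.9  -33.13   6.42]
```

View pics/s1c.png

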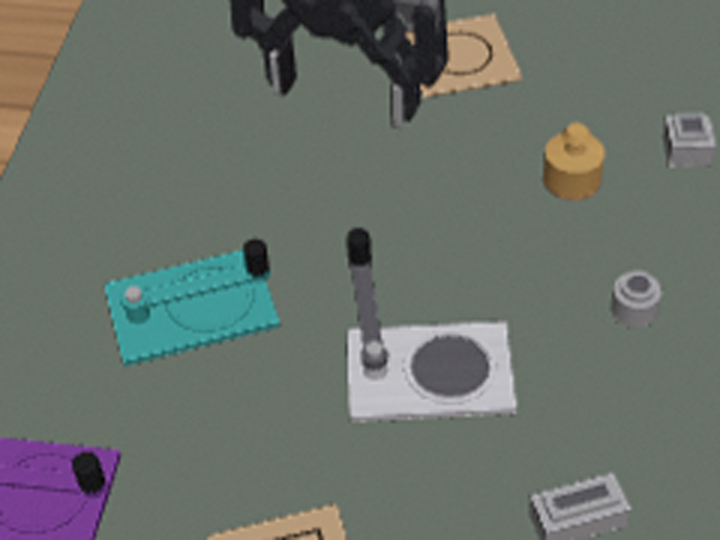

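```bash
python3 -m creep '[26.9,-33.1,0,0,0,-1.48,8,26.9,-33.1,2,0,0,-1.48,8,26.9,-33.1,4,0,0,-1.48,8,26.9,-33.1,6,0,0,-1.48,8,26.9,-33.1,7,0,0,-1.48,8,26.9,-33.1,8,0,0,-1.48,8,26.9,-33.1,8,0,0,-1.48,8,26.9,-33.1,8,0,0,-1.48,8,26.9,-33.1,8,0,0,-1.48,8,26.9,-33.1,8,0,0,-1.48,8]' 30; python3 -c "
from h import *
go([.379,.248,.1],71)"
```

```text
time: 6.03
tcp_pos: [0.3886, 0.233, 0.108]
tcp_rot: [0.277, 0.961, -0.004, 0.0]
wrist_force: [0.2, 1.2, 0.2]
width: 0.0801
t 6.03 tcp [0.3886 0.233  0.108 ] F [0.2 1.2 0.2] w 0.0801
jaw yaw deg 57.8 z [-0.002 -0.008 -1.   ] q [-1.13  0.29  0.65  1.97 -0.21  0.95  0.64]
  turn [-0.008  0.002 -0.23 ]
  turn [0.003 0.012 2.912]
  shift cm [1.62 0.77 0.79]
```

```bash
python3 -m creep '[1.6,0.8,0.5,0,0,-0.23,7,1.6,0.8,1,0,0,-0.23,7,1.6,0.8,3,0,0,-0.23,7,1.6,0.8,5,0,0,-0.23,7,1.6,0.8,6.5,0,0,-0.23,7,1.6,0.8,7.5,0,0,-0.23,7,1.6,0.8,8.2,0,0,-0.23,7,1.6,0.8,8.2,0,0,-0.23,7,1.6,0.8,8.2,0,0,-0.23,7,1.6,0.8,8.2,0,0,-0.23,7]' 30; python3 -c "
from h import *
go([.379,.248,.0175],71)
a=optics.camera('side');crop('side',a,310,250,510,400,4,'s2c')
a=optics.camera('top');crop('top',a,150,220,290,340,5,'t2c')"
```

```text
time: 6.87
tcp_pos: [0.3798, 0.2479, 0.0265]
tcp_rot: [0.165, 0.986, -0.004, 0.0]
wrist_force: [-0.2, -0.5, 0.3]
width: 0.0702
t 6.87 tcp [0.3798 0.2479 0.0265] F [-0.2 -0.5  0.3] w 0.0702
jaw yaw deg 71.0 z [-0.001 -0.007 -1.   ] q [-1.06  0.42  0.54  2.05 -0.3   0.76  0.91]
  turn [-0.007  0.002  0.   ]
  turn [-3.000e-03 -1.100e-02 -3.142e+00]
  shift cm [ 0.08 -0.01  0.9 ]
```

View pics/s2c.png

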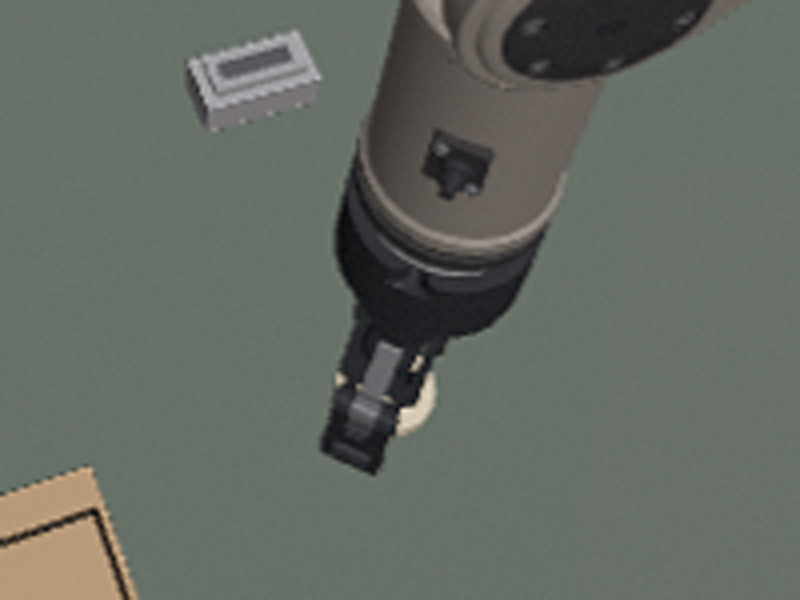

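```bash
python3 -m creep '[0.1,0,0.4,0,0,0,6,0.1,0,0.8,0,0,0,5.2,0.1,0,0.9,0,0,0,5.2,0.1,0,0.9,0,0,0,4,0.1,0,0.9,0,0,0,3.5,0.1,0,0.9,0,0,0,3.5,0.1,0,0.9,0,0,0,3.5,0.1,0,0.9,0,0,0,3.5,0.1,0,0.9,0,0,0,3.5,0.1,0,0.9,0,0,0,3.5]' 25; python3 -c "
from h import *
st()"
```

```text
time: 7.8
tcp_pos: [0.3789, 0.2483, 0.0177]
tcp_rot: [0.165, 0.986, -0.003, 0.0]
wrist_force: [0.8, 0.5, 0.9]
width: 0.0408
t 7.8 tcp [0.3789 0.2483 0.0177] F [0.8 0.5 0.9] w 0.0408
jaw yaw deg 71.0 z [-0.    -0.007 -1.   ] q [-1.05  0.44  0.53  2.05 -0.32  0.74  0.92]
```

```bash
python3 -m creep '[0,0,0,0,0,0,3.5,0,0,0,0,0,0,3.5,0,0,-1,0,0,0,3.5,0,0,-2,0,0,0,3.5,0,0,-4,0,0,0,3.5,0,0,-6,0,0,0,3.5,0,0,-8,0,0,0,3.5,0,0,-10,0,0,0,3.5,0,0,-10,0,0,0,3.5,0,0,-10,0,0,0,3.5]' 25; python3 -c "
from h import *
go([.5516,-.0153,.08],71)
a=optics.camera('side');crop('side',a,310,200,510,350,4,'s3c')
a=optics.camera('top');crop('top',a,150,220,290,340,5,'t3c')"
```

```text
time: 8.63
tcp_pos: [0.3801, 0.2498, 0.1196]
tcp_rot: [0.165, 0.986, -0.002, 0.002]
wrist_force: [-0.3, -1.3, -0.8]
width: 0.0414
t 8.63 tcp [0.3801 0.2498 0.1196] F [-0.3 -1.3 -0.8] w 0.0414
jaw yaw deg 71.0 z [ 0.003 -0.004 -1.   ] q [-1.14  0.27  0.61  1.96 -0.18  0.97  0.8 ]
  turn [-0.003  0.004  0.   ]
  turn [-0.006 -0.004 -3.141]
  shift cm [-24.83 -19.47   4.1 ]
```

View pics/s3c.png

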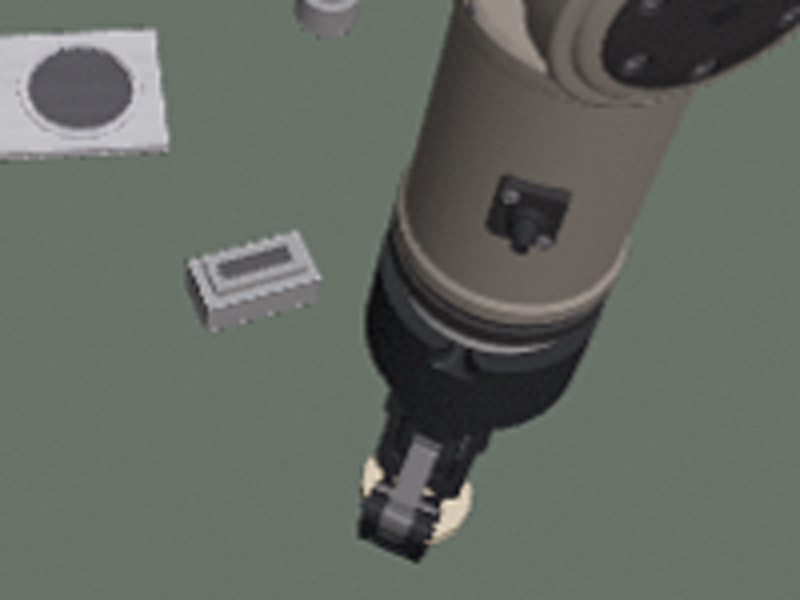

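View pics/t3c.png

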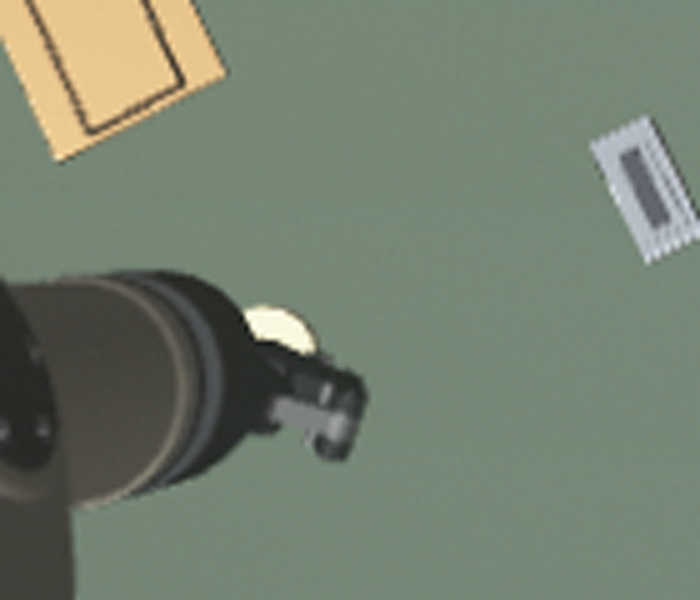

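```bash
python3 -m creep '[-24.8,-19.5,0,0,0,0,3.5,-24.8,-19.5,0,0,0,0,3.5,-24.8,-19.5,0,0,0,0,3.5,-24.8,-19.5,0,0,0,0,3.5,-24.8,-19.5,1,0,0,0,3.5,-24.8,-19.5,2,0,0,0,3.5,-24.8,-19.5,4,0,0,0,3.5,-24.8,-19.5,5,0,0,0,3.5,-24.8,-19.5,5,0,0,0,3.5,-24.8,-19.5,5,0,0,0,3.5]' 25; python3 -c "
from h import *
go([.5516,-.0153,.0265],71)"
```

```text
time: 9.57
tcp_pos: [0.5474, -0.0194, 0.0665]
tcp_rot: [0.168, 0.986, -0.005, -0.003]
wrist_force: [0.1, 0.9, -0.0]
width: 0.0413
t 9.57 tcp [ 0.5474 -0.0194  0.0665] F [ 0.1  0.9 -0. ] w 0.0413
jaw yaw deg 70.7 z [-0.007 -0.009 -1.   ] q [-0.47  0.54  0.65  1.76 -0.38  0.97  1.56]
  turn [-0.011 -0.004 -0.005]
  turn [-0.006  0.017  3.136]
  shift cm [-0.28  0.57  3.99]
```

```bash
python3 -m creep '[-0.2,0.5,0,0,0,0,3.5,-0.3,0.6,0,0,0,0,3.5,-0.3,0.6,0.5,0,0,0,3.5,-0.3,0.6,1,0,0,0,3.5,-0.3,0.6,1.5,0,0,0,3.5,-0.3,0.6,2,0,0,0,3.5,-0.3,0.6,2,0,0,0,3.5,-0.3,0.6,2,0,0,0,3.5,-0.3,0.6,2,0,0,0,3.5,-0.3,0.6,2,0,0,0,3.5]' 25; python3 -c "
from h import *
go([.5516,-.0153,.0265],71)
a=optics.camera('side');crop('side',a,260,160,400,265,5,'s4c')
a=optics.camera('top');crop('top',a,270,150,390,240,6,'t4c')"
```

```text
time: 10.4
tcp_pos: [0.5523, -0.015, 0.0467]
tcp_rot: [0.168, 0.986, -0.005, -0.003]
wrist_force: [0.7, 0.8, -0.1]
width: 0.0413
t 10.4 tcp [ 0.5523 -0.015   0.0467] F [ 0.7  0.8 -0.1] w 0.0413
jaw yaw deg 70.7 z [-0.007 -0.009 -1.   ] q [-0.46  0.58  0.63  1.77 -0.4   0.94  1.57]
  turn [-0.011 -0.003 -0.005]
  turn [-0.005  0.017  3.136]
  shift cm [ 0.05 -0.03  2.02]
```

View pics/s4c.png

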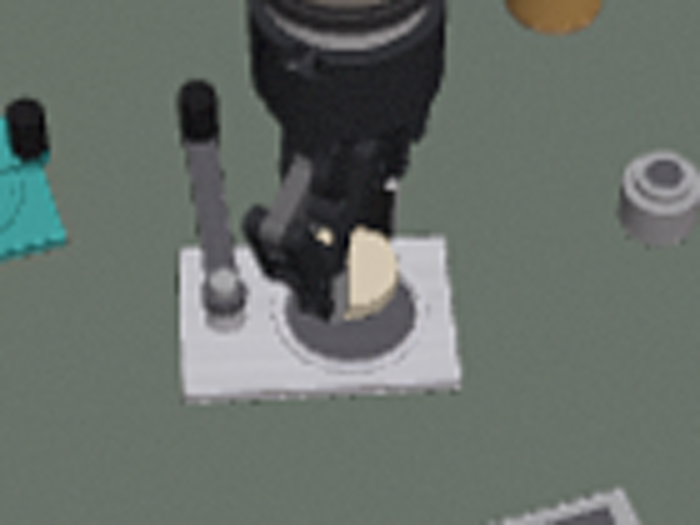

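View pics/t4c.png

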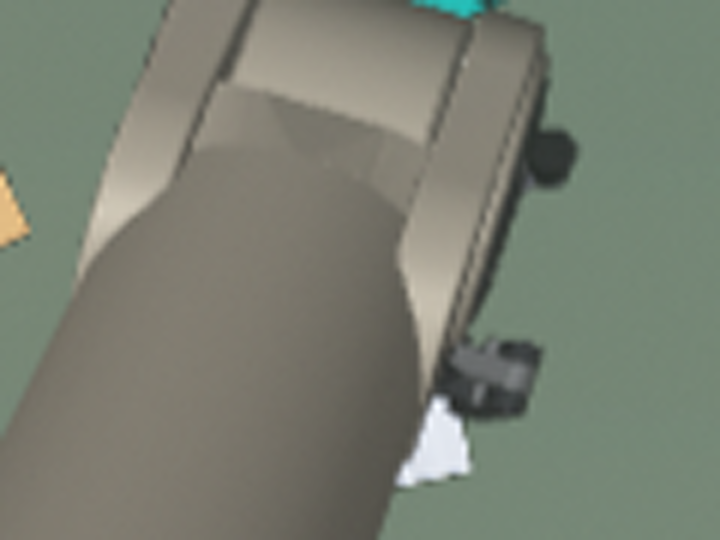

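```bash
python3 -c "
from h import *
a=optics.camera('side');crop('side',a,305,195,355,235,14,'s5c')"
```

```text
(no output)
```

View pics/s5c.png

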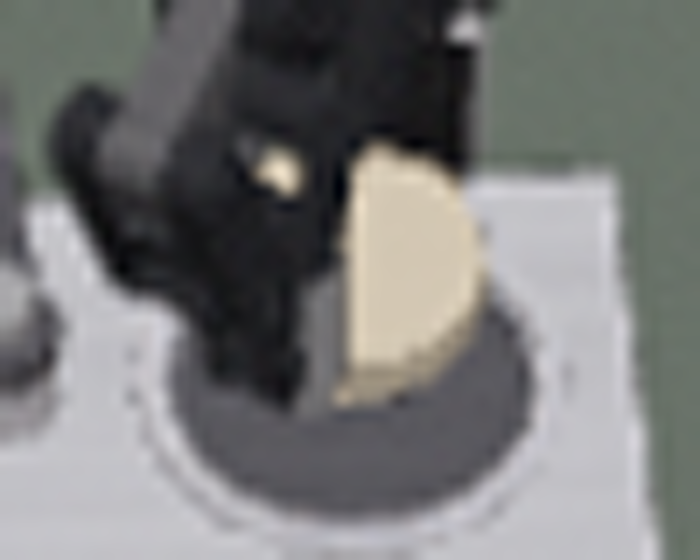

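```bash
python3 -m creep '[0,0,0.4,0,0,0,3.5,0,0,0.8,0,0,0,3.5,0,0,1.2,0,0,0,3.5,0,0,1.5,0,0,0,3.5,0,0,1.7,0,0,0,3.5,0,0,1.8,0,0,0,3.5,0,0,1.9,0,0,0,3.5,0,0,1.9,0,0,0,3.5,0,0,1.9,0,0,0,3.5,0,0,1.9,0,0,0,3.5]' 25; python3 -c "
from h import *
go([.5516,-.0153,.0265],71)
a=optics.camera('side');crop('side',a,305,195,355,235,14,'s6c')"
```

```text
time: 11.38
tcp_pos: [0.5523, -0.0152, 0.0279]
tcp_rot: [0.168, 0.986, -0.005, -0.002]
wrist_force: [0.1, 1.1, 0.6]
width: 0.0408
t 11.38 tcp [ 0.5523 -0.0152  0.0279] F [0.1 1.1 0.6] w 0.0408
jaw yaw deg 70.7 z [-0.006 -0.009 -1.   ] q [-0.45  0.6   0.62  1.78 -0.42  0.9   1.58]
  turn [-0.01  -0.003 -0.005]
  turn [-0.005  0.016  3.136]
  shift cm [ 0.06 -0.04  0.14]
```

View pics/s6c.png

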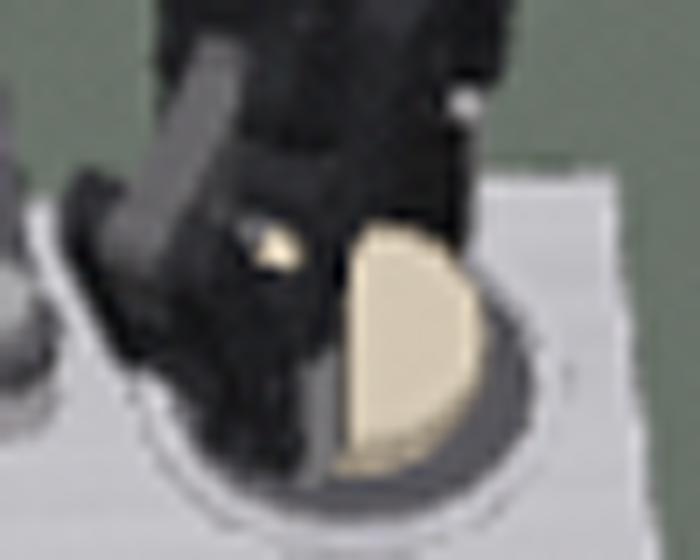

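```bash
python3 -m creep '[0,0,0.1,0,0,0,3.5,0,0,0.1,0,0,0,4.4,0,0,0.1,0,0,0,4.8,0,0,0.1,0,0,0,4.8,0,0,-0.2,0,0,0,4.8,0,0,-1,0,0,0,5,0,0,-2,0,0,0,6,0,0,-6,0,0,0,6,0,0,-10,0,0,0,6,0,0,-10,0,0,0,6]' 25; python3 -c "
from h import *
p,R=go([.45,.098,.1],115) or (0,0)
a=optics.camera('side');crop('side',a,260,160,400,265,5,'s7c')"
```

```text
time: 12.27
tcp_pos: [0.5591, -0.0157, 0.1368]
tcp_rot: [0.168, 0.986, -0.004, 0.006]
wrist_force: [0.4, -0.1, 1.3]
width: 0.0602
t 12.27 tcp [ 0.5591 -0.0157  0.1368] F [ 0.4 -0.1  1.3] w 0.0602
jaw yaw deg 70.7 z [ 0.01  -0.009 -1.   ] q [-0.51  0.47  0.69  1.68 -0.32  1.1   1.51]
  turn [-0.01   0.01  -0.774]
  turn [0.013 0.012 2.368]
  shift cm [14.1   7.13  3.47]
```

View pics/s7c.png

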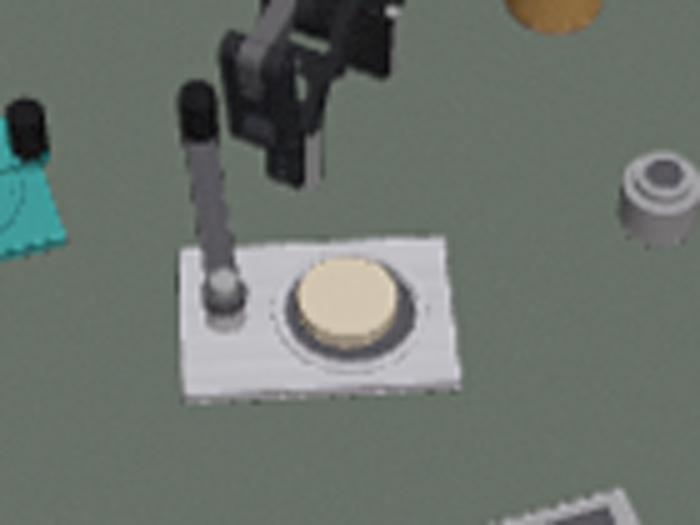

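```bash
python3 -c "
from h import *
a=optics.camera('side');h=cv2.cvtColor(a,cv2.COLOR_BGR2HSV)
m=((h[...,0]<30)&(h[...,1]<90)&(h[...,2]>190)).astype(np.uint8);k=np.zeros_like(m);k[205:235,315:345]=1
cs,_=cv2.findContours(m*k,0,1);c=max(cs,key=cv2.contourArea);(x,y),r=cv2.minEnclosingCircle(c);print(x,y,r)
w=onz('side',c[:,0].astype(float),.018);print('wafer',cv2.minAreaRect((w*1000).astype(np.float32)))
kb=onz('side',[[299.6,177.5]],.0515)[0];v=kb-[.6056,-.0047];print(kb,np.linalg.norm(v),np.arctan2(v[1],v[0])+np.pi*2-np.pi-np.radians(11.1))
"
```

```text
329.0 218.7142791748047 9.285816192626953
wafer ((553.5047607421875, -13.471784591674805), (39.52217483520508, 41.51420211791992), 6.447841644287109)
[ 0.63085128 -0.09514145] 0.09390039152080686 1.6493317155417349
```

```bash
python3 -c "
from h import *
go([.631,-.0955,.11],15.6)"
```

```text
t 12.37 tcp [ 0.5551 -0.0146  0.1311] F [-1.4  1.  -0.7] w 0.0599
jaw yaw deg 70.7 z [ 0.    -0.008 -1.   ] q [-0.51  0.48  0.69  1.68 -0.32  1.1   1.51]
  turn [-0.006  0.006  0.962]
  turn [-0.008 -0.007 -2.18 ]
  shift cm [-9.83 -5.11  2.18]
```

```bash
python3 -m creep '[-9.8,-5.1,0,0,0,0.96,4,-9.8,-5.1,0,0,0,0.96,4,-9.8,-5.1,0,0,0,0.96,4,-9.8,-5.1,1,0,0,0.96,4,-9.8,-5.1,2,0,0,0.96,4,-9.8,-5.1,2,0,0,0.96,4,-9.8,-5.1,2,0,0,0.96,4,-9.8,-5.1,2,0,0,0.96,4,-9.8,-5.1,2,0,0,0.96,4,-9.8,-5.1,2,0,0,0.96,4]' 25; python3 -c "
from h import *
go([.631,-.0955,.046],15.6)"
```

```text
time: 13.2
tcp_pos: [0.63, -0.095, 0.1108]
tcp_rot: [0.603, 0.798, -0.004, 0.002]
wrist_force: [-0.1, 0.3, 0.3]
width: 0.04
t 13.2 tcp [ 0.63   -0.095   0.1108] F [-0.1  0.3  0.3] w 0.04
jaw yaw deg 15.8 z [-0.002 -0.008 -1.   ] q [-0.41  0.72  0.87  1.46 -0.56  1.22  0.81]
  turn [-0.004  0.007  0.004]
  turn [-0.012 -0.006 -3.138]
  shift cm [-0.03  0.11  6.48]
```

```bash
python3 -m creep '[0,0.1,1.5,0,0,0,4,0,0.1,3,0,0,0,4,0,0.1,4.5,0,0,0,4,0,0.1,5.5,0,0,0,4,0,0.1,6.4,0,0,0,4,0,0.1,6.4,0,0,0,3.5,0,0.1,6.4,0,0,0,3,0,0.1,6.4,0,0,0,3,0,0.1,6.4,0,0,0,2.8,0,0.1,6.4,0,0,0,2.8]' 25; python3 - <<'E'
from h import *
p,R=st()
piv=np.array([.6056,-.0047]); h=np.radians(11.1)
for th in np.arange(1.65,-.31,-.15):
    a=np.pi+h+th; X=np.r_[piv+.095*np.array([np.cos(a),np.sin(a)]),.046]
    print(round(th,2),np.round(R.T@(X-p)*100,1),round(1.65-th,2))
E
```

```text
time: 14.03
tcp_pos: [0.6315, -0.0955, 0.0478]
tcp_rot: [0.603, 0.798, -0.003, 0.003]
wrist_force: [0.1, -0.0, 0.4]
width: 0.0282
t 14.03 tcp [ 0.6315 -0.0955  0.0478] F [ 0.1 -0.   0.4] w 0.0282
jaw yaw deg 15.8 z [-0.    -0.009 -1.   ] q [-0.39  0.79  0.83  1.52 -0.62  1.11  0.85]
1.65 [-0.1 -0.   0.2] 0.0
1.5 [ 0.1 -1.5  0.2] 0.15
1.35 [ 0.4 -2.9  0.2] 0.3
1.2 [ 0.9 -4.2  0.2] 0.45
1.05 [ 1.6 -5.4  0.2] 0.6
0.9 [ 2.5 -6.5  0.2] 0.75
0.75 [ 3.6 -7.5  0.2] 0.9
0.6 [ 4.7 -8.3  0.2] 1.05
0.45 [ 6.  -8.9  0.2] 1.2
0.3 [ 7.4 -9.3  0.1] 1.35
0.15 [ 8.8 -9.5  0.1] 1.5
0.0 [10.2 -9.5  0.1] 1.65
-0.15 [11.6 -9.3  0.1] 1.8
-0.3 [13.  -8.8  0.1] 1.95
```

```bash
python3 -m creep '[0.1,-1.2,0.1,0,0,0.12,2.8,0.3,-2.3,0.1,0,0,0.24,2.8,0.6,-3.4,0.1,0,0,0.36,2.8,1.0,-4.4,0.1,0,0,0.48,2.8,1.6,-5.4,0.1,0,0,0.6,2.8,2.3,-6.3,0.1,0,0,0.72,2.8,3.2,-7.1,0.1,0,0,0.84,2.8,4,-7.8,0.1,0,0,0.96,2.8,5,-8.4,0.1,0,0,1.08,2.8,6,-8.9,0.1,0,0,1.2,2.8]' 25; python3 - <<'E'
from h import *
p,R=st()
piv=np.array([.6056,-.0047]); h=np.radians(11.1)
for th in [.45,.33,.21,.09,0,-.05,-.1]:
    a=np.pi+h+th; X=np.r_[piv+.095*np.array([np.cos(a),np.sin(a)]),.046]
    print(round(th,2),np.round(R.T@(X-p)*100,1))
E
```

```text
time: 14.87
tcp_pos: [0.5298, -0.0628, 0.0476]
tcp_rot: [0.949, 0.315, -0.0, 0.005]
wrist_force: [0.8, -0.5, 0.0]
width: 0.0279
t 14.87 tcp [ 0.5298 -0.0628  0.0476] F [ 0.8 -0.5  0. ] w 0.0279
jaw yaw deg -53.3 z [ 0.002 -0.01  -1.   ] q [-0.7   0.77  1.16  1.84 -0.8   1.09 -0.16]
0.45 [ 0.  -0.1  0.2]
0.33 [ 0.1 -1.2  0.1]
0.21 [ 0.3 -2.4  0.1]
0.09 [ 0.6 -3.5  0.1]
0 [ 1.  -4.2  0.1]
-0.05 [ 1.2 -4.7  0.1]
-0.1 [ 1.4 -5.1  0.1]
```

```bash
python3 -m creep '[0.1,-1.2,0,0,0,0.1,2.8,0.3,-2.4,0,0,0,0.2,2.8,0.6,-3.5,0,0,0,0.25,2.8,0.9,-4,0,0,0,0.25,2.8,1,-4.4,0,0,0,0.25,2.8,1.1,-4.6,0,0,0,0.25,2.8,1.2,-4.8,0,0,0,0.25,2.8,1.2,-4.8,0,0,0,0.25,2.8,1.2,-4.8,0,0,0,0.25,2.8,1.2,-4.8,0,0,0,0.25,2.8]' 25; python3 - <<'E'
from h import *
p,R=st()
a=optics.camera('side');crop('side',a,260,160,400,265,5,'s8c')
E
```

```text
time: 15.7
tcp_pos: [0.5109, -0.0172, 0.0472]
tcp_rot: [0.981, 0.194, 0.0, 0.005]
wrist_force: [-1.2, -0.4, -0.2]
width: 0.0281
t 15.7 tcp [ 0.5109 -0.0172  0.0472] F [-1.2 -0.4 -0.2] w 0.0281
jaw yaw deg -67.6 z [ 0.002 -0.009 -1.   ] q [-0.84  0.78  1.23  1.9  -0.83  1.09 -0.45]
```

View pics/s8c.png

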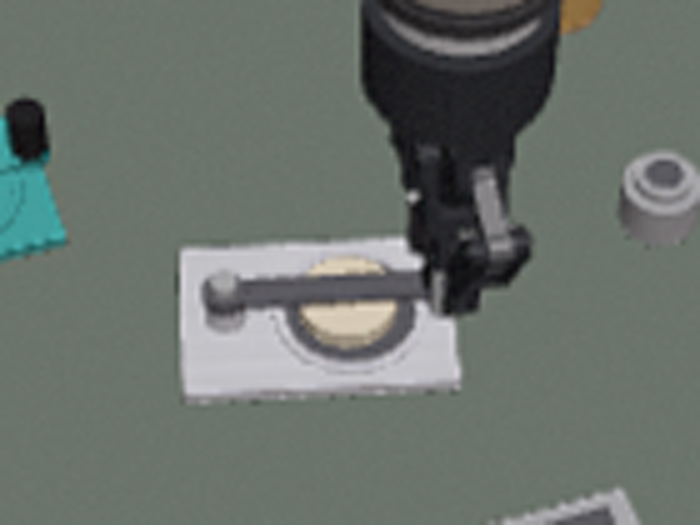

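```bash
python3 -m creep '[0.05,-0.2,0,0,0,0,2.8,0.1,-0.3,0,0,0,0,2.8,0.1,-0.4,0,0,0,0,2.8,0.1,-0.5,0,0,0,0,2.8,0.1,-0.6,0,0,0,0,2.8,0.1,-0.6,0,0,0,0,2.8,0.1,-0.6,0,0,0,0,2.8,0.1,-0.6,0,0,0,0,2.8,0.1,-0.6,0,0,0,0,2.8,0.1,-0.6,0,0,0,0,2.8]' 25; python3 - <<'E'
from h import *
p,R=st()
E
```

```text
time: 16.58
tcp_pos: [0.5106, -0.0161, 0.0473]
tcp_rot: [0.981, 0.192, 0.001, 0.009]
wrist_force: [4.0, -8.8, -5.9]
width: 0.0279
t 16.58 tcp [ 0.5106 -0.0161  0.0473] F [ 4.  -8.8 -5.9] w 0.0279
jaw yaw deg -67.8 z [ 0.006 -0.018 -1.   ] q [-0.85  0.78  1.23  1.9  -0.83  1.08 -0.46]
```

```bash
python3 -m creep '[0,0.8,0,0,0,0,2.8,0,0.8,-1,0,0,0,2.8,0,0.8,-3,0,0,0,3,0,0.8,-6,0,0,-0.1,5,0,0.8,-8,0,0,-0.8,7,0,0.8,-8,0,0,-0.8,8,0,0.8,-8,0,0,-0.8,8,0,0.8,-8,0,0,-0.8,8,0,0.8,-8,0,0,-0.8,8,0,0.8,-8,0,0,-0.8,8]' 25; python3 - <<'E'
from h import *
go([.45,.098,.1],25)
E
```

```text
time: 17.42
tcp_pos: [0.5132, -0.0213, 0.1286]
tcp_rot: [0.827, 0.562, -0.002, 0.008]
wrist_force: [0.7, 0.1, -0.4]
width: 0.0801
t 17.42 tcp [ 0.5132 -0.0213  0.1286] F [ 0.7  0.1 -0.4] w 0.0801
jaw yaw deg -21.7 z [ 0.007 -0.016 -1.   ] q [-0.8   0.53  1.11  1.82 -0.51  1.11  0.1 ]
  turn [ 0.007  0.016 -0.814]
  turn [ 0.02  -0.008  2.327]
  shift cm [  8.79 -10.31   2.63]
```

```bash
python3 -m creep '[8.8,-10.3,1,0,0,-1.25,8,8.8,-10.3,2,0,0,-1.25,8,8.8,-10.3,2.6,0,0,-1.25,8,8.8,-10.3,2.6,0,0,-1.25,8,8.8,-10.3,2.6,0,0,-1.25,8,8.8,-10.3,2.6,0,0,-1.25,8,8.8,-10.3,2.6,0,0,-1.25,8,8.8,-10.3,2.6,0,0,-1.25,7,8.8,-10.3,2.6,0,0,-1.25,6,8.8,-10.3,2.6,0,0,-1.25,6]' 60; python3 - <<'E'
from h import *
go([.45,.098,.1],115)
E
```

```text
time: 18.25
tcp_pos: [0.4501, 0.0985, 0.1012]
tcp_rot: [0.342, 0.94, -0.005, 0.006]
wrist_force: [0.3, -0.4, 0.3]
width: 0.0599
t 18.25 tcp [0.4501 0.0985 0.1012] F [ 0.3 -0.4  0.3] w 0.0599
jaw yaw deg 50.0 z [ 0.007 -0.014 -1.   ] q [-0.94  0.35  0.83  1.97 -0.3   0.94  0.91]
  turn [-0.014  0.009 -1.135]
  turn [0.01  0.016 2.007]
  shift cm [-0.03 -0.04  0.12]
```

Turn, then descend with jaws at 5.5 cm.

```bash
python3 -m creep '[0,0,0,0,0,-1.13,6,0,0,0,0,0,-1.13,6,0,0,0,0,0,-1.13,6,0,0,0,0,0,-1.13,6,0,0,0,0,0,-1.13,6,0,0,0,0,0,-1.13,6,0,0,0,0,0,-1.13,5.5,0,0,1,0,0,-1.13,5.5,0,0,3,0,0,-1.13,5.5,0,0,4,0,0,-1.13,5.5]' 60; python3 - <<'E'
from h import *
go([.45,.098,.0185],115)
E
```

```text
time: 19.08
tcp_pos: [0.4497, 0.0982, 0.061]
tcp_rot: [-0.215, 0.977, -0.007, 0.001]
wrist_force: [-0.7, 0.6, 0.0]
width: 0.0552
t 19.08 tcp [0.4497 0.0982 0.061 ] F [-0.7  0.6  0. ] w 0.0552
jaw yaw deg 114.8 z [ 0.006 -0.013 -1.   ] q [-0.71  0.36  0.55  2.01 -0.24  0.83  1.97]
  turn [-0.014 -0.    -0.003]
  turn [-1.000e-03  2.300e-02  3.139e+00]
  shift cm [-0.02  0.03  4.25]
```

```bash
python3 -m creep '[0,0,1.5,-0.014,0,0,5.5,0,0,2.8,-0.014,0,0,5.5,0,0,3.7,-0.014,0,0,5.5,0,0,4.2,-0.014,0,0,5.5,0,0,4.2,-0.014,0,0,5,0,0,4.2,-0.014,0,0,2,0,0,4.2,-0.014,0,0,2,0,0,4.2,-0.014,0,0,2,0,0,4.2,-0.014,0,0,2,0,0,4.2,-0.014,0,0,2]' 60; python3 -m creep '[0,0,0,0,0,0,2,0,0,0,0,0,0,2,0,0,-1,0,0,0,2,0,0,-2,0,0,0,2,0,0,-4,0,0,0,2,0,0,-6,0,0,0,2,0,0,-8,0,0,0,2,0,0,-10,0,0,0,2,0,0,-10,0,0,0,2,0,0,-10,0,0,0,2]';  python3 - <<'E'
from h import *
go([.528,.361,.09],116.5)
a=optics.camera('side');crop('side',a,310,180,470,300,5,'s9c')
E
```

```text
time: 19.92
tcp_pos: [0.4506, 0.0983, 0.0199]
tcp_rot: [-0.215, 0.977, 0.0, 0.001]
wrist_force: [-1.3, 0.7, 6.0]
width: 0.0287
time: 20.75
tcp_pos: [0.4513, 0.0983, 0.1209]
tcp_rot: [-0.215, 0.977, 0.001, 0.002]
wrist_force: [-0.0, 1.3, -5.7]
width: 0.0287
t 20.75 tcp [0.4513 0.0983 0.1209] F [-0.   1.3 -5.7] w 0.0287
jaw yaw deg 114.8 z [ 0.004  0.002 -1.   ] q [-0.74  0.27  0.58  1.94 -0.18  0.97  1.93]
  turn [ 0.     0.004 -0.029]
  turn [ 0.007 -0.     3.113]
  shift cm [-17.99  20.61   3.17]
```

View pics/s9c.png

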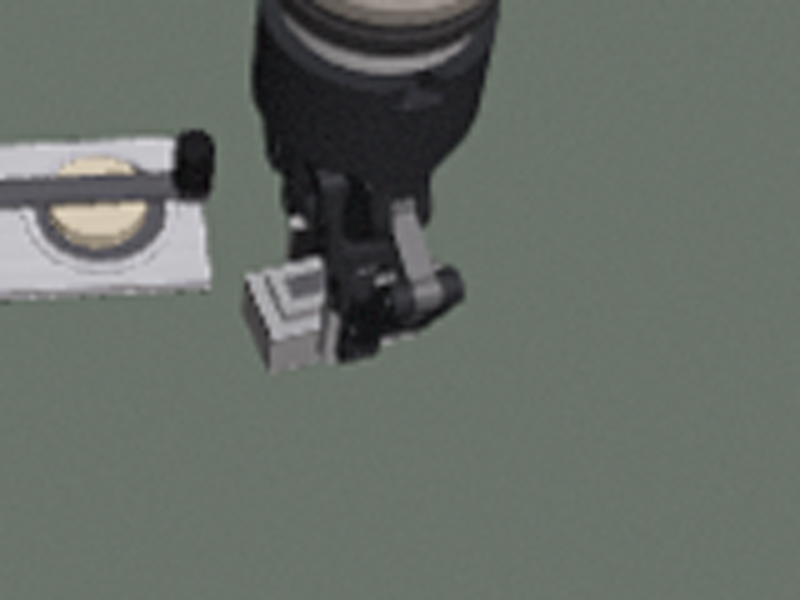

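```bash
python3 -m creep '[-18,20.6,0,0,0,-0.03,2,-18,20.6,0,0,0,-0.03,2,-18,20.6,0,0,0,-0.03,2,-18,20.6,0,0,0,-0.03,2,-18,20.6,0,0,0,-0.03,2,-18,20.6,2,0,0,-0.03,2,-18,20.6,4,0,0,-0.03,2,-18,20.6,6,0,0,-0.03,2,-18,20.6,6,0,0,-0.03,2,-18,20.6,6,0,0,-0.03,2]' 60; python3 - <<'E'
from h import *
go([.528,.361,.0255],116.5)
E
```

```text
time: 21.63
tcp_pos: [0.524, 0.3587, 0.0556]
tcp_rot: [-0.23, 0.973, -0.002, -0.004]
wrist_force: [0.7, 0.7, -3.5]
width: 0.0285
t 21.63 tcp [0.524  0.3587 0.0556] F [ 0.7  0.7 -3.5] w 0.0285
jaw yaw deg 116.6 z [-0.006 -0.005 -1.   ] q [-0.92  0.68  0.45  1.5  -0.32  1.04  1.64]
  turn [-0.002 -0.008  0.001]
  turn [ 1.30e-02 -3.00e-03 -3.14e+00]
  shift cm [-0.48  0.03  3.  ]
```

```bash
python3 -m creep '[-0.3,0,0.5,0,0,0,2,-0.4,0,1.2,0,0,0,2,-0.4,0,1.9,0,0,0,2,-0.4,0,2.4,0,0,0,2,-0.4,0,2.7,0,0,0,2,-0.4,0,2.8,0,0,0,2,-0.4,0,2.9,0,0,0,2,-0.4,0,2.9,0,0,0,2,-0.4,0,2.9,0,0,0,2,-0.4,0,2.9,0,0,0,2]' 60; python3 - <<'E'
from h import *
go([.528,.361,.0255],116.5)
a=optics.camera('side');crop('side',a,260,280,420,400,5,'s10c')
E
```

```text
time: 22.47
tcp_pos: [0.5277, 0.3606, 0.027]
tcp_rot: [-0.23, 0.973, -0.002, -0.003]
wrist_force: [-0.1, 0.3, -4.5]
width: 0.0287
t 22.47 tcp [0.5277 0.3606 0.027 ] F [-0.1  0.3 -4.5] w 0.0287
jaw yaw deg 116.6 z [-0.006 -0.005 -1.   ] q [-0.91  0.72  0.44  1.51 -0.34  1.    1.66]
  turn [-0.002 -0.007  0.001]
  turn [ 1.10e-02 -3.00e-03 -3.14e+00]
  shift cm [-0.05  0.02  0.15]
```

View pics/s10c.png

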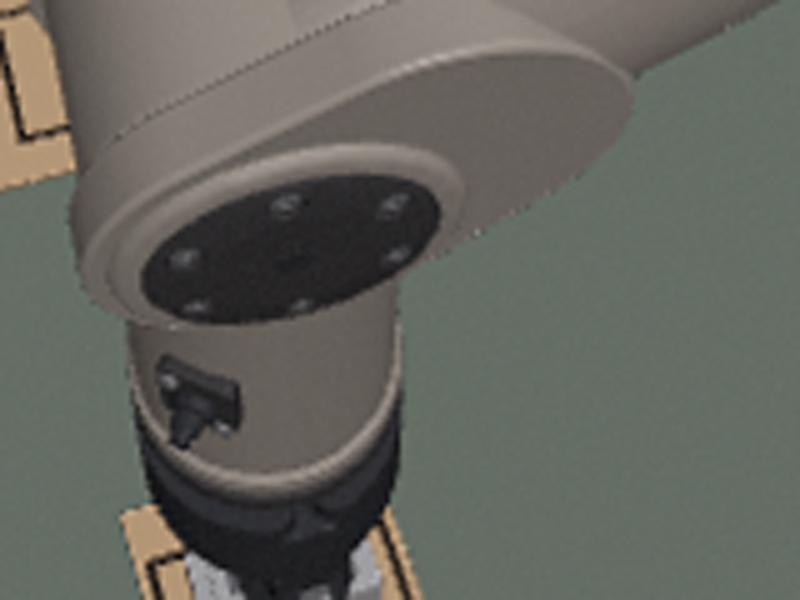

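```bash
python3 -m creep '[0,0,0.1,0,0,0,2,0,0,0.2,0,0,0,2,0,0,0.2,0,0,0,2,0,0,0.2,0,0,0,4,0,0,0.2,0,0,0,5,0,0,0.2,0,0,0,5,0,0,-1,0,0,0,5,0,0,-4,0,0,0,5,0,0,-7,0,0,0,5,0,0,-10,0,0,0,5]' 60; python3 - <<'E'
from h import *
go([.420,-.0935,.1],60)
E
```

```text
time: 23.35
tcp_pos: [0.5283, 0.3609, 0.1292]
tcp_rot: [-0.23, 0.973, -0.002, -0.003]
wrist_force: [1.8, 0.1, 0.2]
width: 0.0497
t 23.35 tcp [0.5283 0.3609 0.1292] F [1.8 0.1 0.2] w 0.0497
jaw yaw deg 116.6 z [-0.005 -0.005 -1.   ] q [-0.93  0.61  0.48  1.42 -0.29  1.19  1.62]
  turn [-0.005 -0.005  0.987]
  turn [ 0.006 -0.006 -2.154]
  shift cm [ 29.99 -35.8    3.18]
```

```bash
python3 -m creep '[30,-35.8,0,0,0,0.99,6,30,-35.8,0,0,0,0.99,6,30,-35.8,0,0,0,0.99,6,30,-35.8,0,0,0,0.99,6,30,-35.8,0,0,0,0.99,6,30,-35.8,0,0,0,0.99,6,30,-35.8,1,0,0,0.99,6,30,-35.8,2,0,0,0.99,6,30,-35.8,3,0,0,0.99,6,30,-35.8,3,0,0,0.99,6]' 60; python3 - <<'E'
from h import *
go([.420,-.0935,.06],60)
a=optics.camera('top');cv2.imwrite('pics/t11.png',a)
E
```

```text
time: 24.18
tcp_pos: [0.4322, -0.0446, 0.1118]
tcp_rot: [0.26, 0.966, -0.002, -0.0]
wrist_force: [1.3, 0.3, -0.5]
width: 0.0605
t 24.18 tcp [ 0.4322 -0.0446  0.1118] F [ 1.3  0.3 -0.5] w 0.0605
jaw yaw deg 59.8 z [-0.002 -0.003 -1.   ] q [-0.67  0.28  0.87  2.02 -0.26  0.95  1.37]
  turn [-0.004  0.    -0.003]
  turn [0.    0.006 3.139]
  shift cm [-1.4  -4.83  5.2 ]
```

View pics/t11.png

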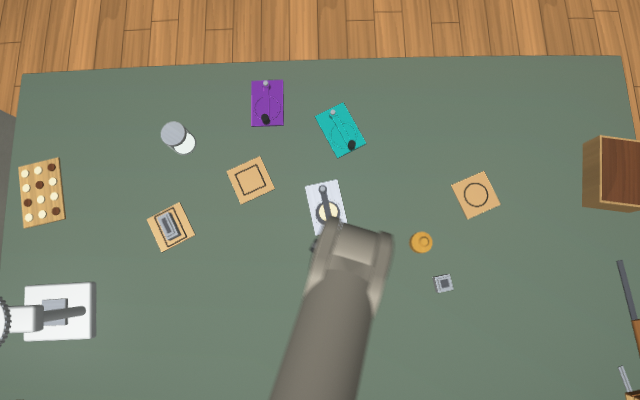

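```bash
python3 -m creep '[-1,-3.5,0,0,0,0,6,-1.4,-4.8,0,0,0,0,6,-1.4,-4.8,2,0,0,0,6,-1.4,-4.8,4,0,0,0,6,-1.4,-4.8,5,0,0,0,6,-1.4,-4.8,6,0,0,0,6,-1.4,-4.8,7,0,0,0,6,-1.4,-4.8,7.5,0,0,0,6,-1.4,-4.8,7.5,0,0,0,6,-1.4,-4.8,7.5,0,0,0,6]' 60; python3 - <<'E'
from h import *
go([.420,-.0935,.0195],60)
a=optics.camera('side');crop('side',a,340,150,440,230,7,'s12c')
E
```

```text
time: 25.07
tcp_pos: [0.4156, -0.1038, 0.0367]
tcp_rot: [0.266, 0.964, -0.005, -0.001]
wrist_force: [-0.9, 0.1, 0.1]
width: 0.06
t 25.07 tcp [ 0.4156 -0.1038  0.0367] F [-0.9  0.1  0.1] w 0.06
jaw yaw deg 59.1 z [-0.005 -0.01  -1.   ] q [-0.46  0.41  0.8   2.11 -0.41  0.78  1.63]
  turn [-0.011  0.    -0.016]
  turn [0.    0.017 3.126]
  shift cm [0.15 1.13 1.71]
```

View pics/s12c.png

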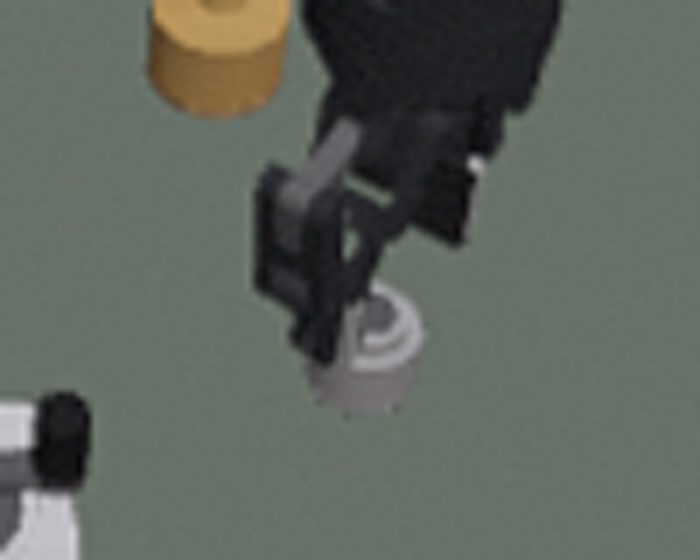

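```bash
python3 -m creep '[0,0.2,-0.5,0,0,0,6,0.1,0.6,-0.5,0,0,0,6,0.15,1.1,-0.5,-0.01,0,0,6,0.15,1.1,-0.2,-0.01,0,0,6,0.15,1.1,0.5,-0.01,0,0,6,0.15,1.1,1,-0.01,0,0,6,0.15,1.1,1.4,-0.01,0,0,6,0.15,1.1,1.7,-0.01,0,0,6,0.15,1.1,1.7,-0.01,0,0,6,0.15,1.1,1.7,-0.01,0,0,6]' 60; python3 - <<'E'
from h import *
go([.420,-.0935,.0195],60)
E
python3 -m creep '[0,0,0,0,0,0,4,0,0,0,0,0,0,2,0,0,0,0,0,0,2,0,0,0,0,0,0,2,0,0,0,0,0,0,2,0,0,0,0,0,0,2,0,0,0,0,0,0,2,0,0,0,0,0,0,2,0,0,0,0,0,0,2,0,0,0,0,0,0,2]' 60
python3 -m creep '[0,0,-1,0,0,0,2,0,0,-2,0,0,0,2,0,0,-4,0,0,0,2,0,0,-6,0,0,0,2,0,0,-8,0,0,0,2,0,0,-10,0,0,0,2,0,0,-12,0,0,0,2,0,0,-12,0,0,0,2,0,0,-12,0,0,0,2,0,0,-12,0,0,0,2]' 60
 python3 - <<'E'
from h import *
go([.5873,-.3701,.12],60)
a=optics.camera('side');crop('side',a,340,120,440,200,7,'s13c')
E
```

```text
time: 25.95
tcp_pos: [0.4198, -0.094, 0.0195]
tcp_rot: [0.267, 0.964, -0.001, 0.0]
wrist_force: [0.2, -0.3, 1.1]
width: 0.0598
t 25.95 tcp [ 0.4198 -0.094   0.0195] F [ 0.2 -0.3  1.1] w 0.0598
jaw yaw deg 59.1 z [-0.    -0.001 -1.   ] q [-0.44  0.44  0.77  2.12 -0.45  0.74  1.65]
  turn [-0.001  0.    -0.016]
  turn [1.000e-03 2.000e-03 3.126e+00]
  shift cm [0.01 0.06 0.  ]
time: 26.78
tcp_pos: [0.4201, -0.0941, 0.0201]
tcp_rot: [0.267, 0.964, -0.0, 0.0]
wrist_force: [-1.8, 0.4, 6.1]
width: 0.0339
time: 27.62
tcp_pos: [0.4194, -0.0937, 0.1397]
tcp_rot: [0.267, 0.964, -0.0, -0.0]
wrist_force: [-0.5, -0.7, -2.6]
width: 0.0342
t 27.62 tcp [ 0.4194 -0.0937  0.1397] F [-0.5 -0.7 -2.6] w 0.0342
jaw yaw deg 59.1 z [-0. -0. -1.] q [-0.62  0.22  0.92  2.   -0.21  1.01  1.44]
  turn [-0.    -0.    -0.016]
  turn [-0.000e+00  1.000e-03  3.126e+00]
  shift cm [-28.61 -15.09   1.97]
```

View pics/s13c.png

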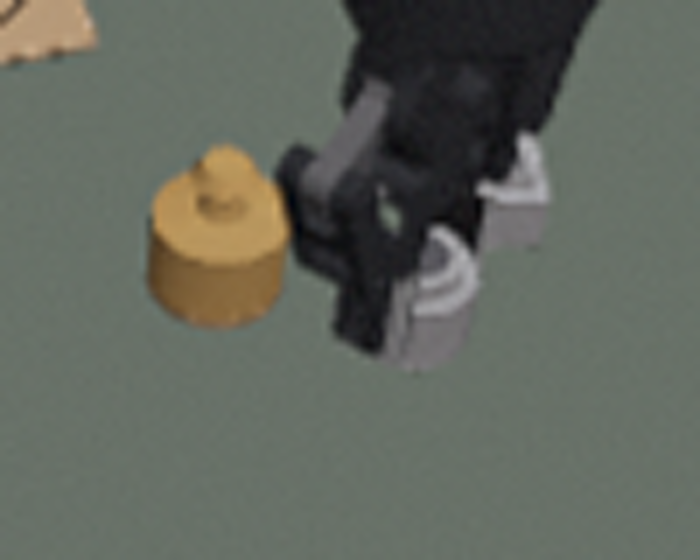

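```bash
python3 -m creep '[-28.6,-15.1,0,0,0,0,2,-28.6,-15.1,0,0,0,0,2,-28.6,-15.1,0,0,0,0,2,-28.6,-15.1,0,0,0,0,2,-28.6,-15.1,0,0,0,0,2,-28.6,-15.1,0,0,0,0,2,-28.6,-15.1,0,0,0,0,2,-28.6,-15.1,0,0,0,0,2,-28.6,-15.1,0,0,0,0,2,-28.6,-15.1,0,0,0,0,2]' 60; python3 - <<'E'
from h import *
go([.5873,-.3701,.0265],60)
E
```

```text
time: 28.5
tcp_pos: [0.5849, -0.3723, 0.1358]
tcp_rot: [0.268, 0.963, -0.001, -0.003]
wrist_force: [-1.1, 1.0, -1.4]
width: 0.0341
t 28.5 tcp [ 0.5849 -0.3723  0.1358] F [-1.1  1.  -1.4] w 0.0341
jaw yaw deg 58.9 z [-0.007  0.    -1.   ] q [ 0.13  0.79  0.79  1.23 -0.54  1.34  1.91]
  turn [-0.003 -0.006 -0.02 ]
  turn [-0.009  0.005  3.122]
  shift cm [-0.16  0.34 10.93]
```

```bash
python3 -m creep '[-0.2,0.3,1,0,-0.006,0,2,-0.2,0.3,3,0,-0.006,0,2,-0.2,0.3,5,0,-0.006,0,2,-0.2,0.3,7,0,-0.006,0,2,-0.2,0.3,8.5,0,-0.006,0,2,-0.2,0.3,9.5,0,-0.006,0,2,-0.2,0.3,10.2,0,-0.006,0,2,-0.2,0.3,10.5,0,-0.006,0,2,-0.2,0.3,10.7,0,-0.006,0,2,-0.2,0.3,10.7,0,-0.006,0,2]' 60; python3 - <<'E'
from h import *
go([.5873,-.3701,.0257],60)
a=optics.camera('side');crop('side',a,290,70,410,160,6,'s14c')
E
```

```text
time: 29.33
tcp_pos: [0.5877, -0.3706, 0.0292]
tcp_rot: [0.268, 0.963, -0.002, -0.0]
wrist_force: [0.0, 0.8, -1.8]
width: 0.0339
t 29.33 tcp [ 0.5877 -0.3706  0.0292] F [ 0.   0.8 -1.8] w 0.0339
jaw yaw deg 58.9 z [-0.001 -0.003 -1.   ] q [ 0.13  0.88  0.74  1.34 -0.6   1.15  1.96]
  turn [-0.003  0.001 -0.019]
  turn [1.000e-03 5.000e-03 3.122e+00]
  shift cm [0.06 0.02 0.35]
```

View pics/s14c.png

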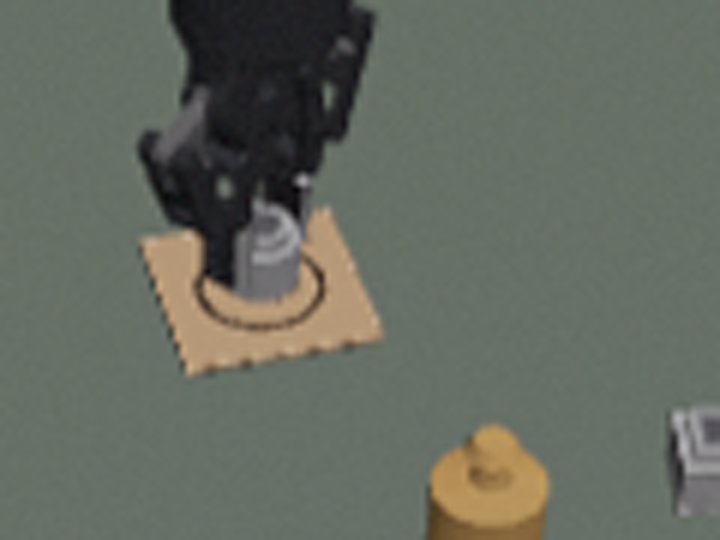

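```bash
python3 -m creep '[0,0,0.2,0,0,0,2,0,0,0.35,0,0,0,2,0,0,0.35,0,0,0,2,0,0,0.35,0,0,0,4,0,0,0.35,0,0,0,5.5,0,0,0.35,0,0,0,5.5,0,0,-1,0,0,0,5.5,0,0,-4,0,0,0,5.5,0,0,-7,0,0,0,5.5,0,0,-10,0,0,0,5.5]' 60; python3 - <<'E'
from h import *
go([.3833,-.2733,.11],101)
a=optics.camera('side');crop('side',a,290,70,430,175,5,'s15c')
E
```

```text
time: 30.22
tcp_pos: [0.5878, -0.3708, 0.132]
tcp_rot: [0.268, 0.963, -0.002, 0.001]
wrist_force: [0.8, -0.5, -0.1]
width: 0.0553
t 30.22 tcp [ 0.5878 -0.3708  0.132 ] F [ 0.8 -0.5 -0.1] w 0.0553
jaw yaw deg 58.9 z [-0.    -0.004 -1.   ] q [ 0.12  0.79  0.79  1.24 -0.54  1.32  1.91]
  turn [-0.004  0.001 -0.735]
  turn [1.000e-03 6.000e-03 2.406e+00]
  shift cm [22.55 -2.22  2.16]
```

View pics/s15c.png

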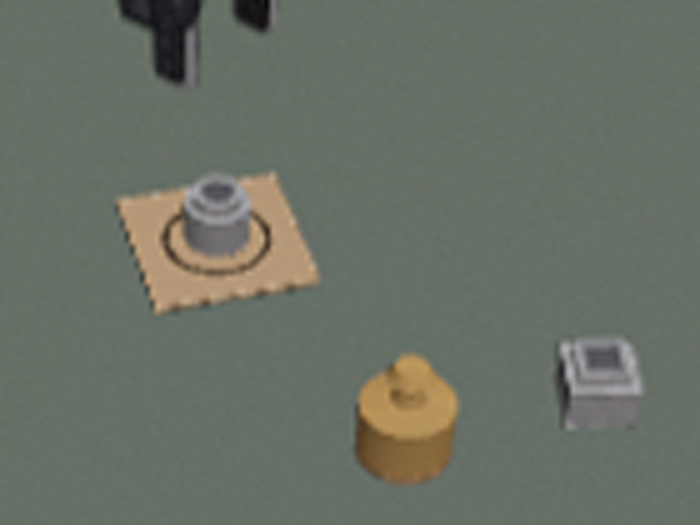

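```bash
python3 -m creep '[22.5,-2.2,0,0,0,0.83,5.5,22.5,-2.2,0,0,0,0.83,5.5,22.5,-2.2,0,0,0,0.83,5.5,22.5,-2.2,0,0,0,0.83,5.5,22.5,-2.2,0,0,0,0.83,5.5,22.5,-2.2,1,0,0,0.83,5.5,22.5,-2.2,2,0,0,0.83,5.5,22.5,-2.2,2,0,0,0.83,5.5,22.5,-2.2,2,0,0,0.83,5.5,22.5,-2.2,2,0,0,0.83,5.5]' 60; python3 - <<'E'
from h import *
go([.3833,-.2733,.0195],11)
E
```

```text
time: 31.1
tcp_pos: [0.388, -0.2775, 0.118]
tcp_rot: [0.633, 0.774, -0.002, 0.009]
wrist_force: [-0.2, 0.0, -1.0]
width: 0.0548
t 31.1 tcp [ 0.388  -0.2775  0.118 ] F [-0.2  0.  -1. ] w 0.0548
jaw yaw deg 11.5 z [ 0.012 -0.014 -1.   ] q [-0.29  0.47  1.14  1.93 -0.49  1.04  1.27]
  turn [0.009 0.016 0.009]
  turn [-0.024  0.014 -3.133]
  shift cm [ 0.66 -0.46  9.83]
```

```bash
python3 -m creep '[0.6,-0.4,0,0.009,0.016,0,5.5,0.6,-0.4,1,0.009,0.016,0,5.5,0.6,-0.4,2.5,0.009,0.016,0,5.5,0.6,-0.4,4,0.009,0.016,0,5.5,0.6,-0.4,5,0.009,0.016,0,5.5,0.6,-0.4,6,0.009,0.016,0,5.5,0.6,-0.4,6.5,0.009,0.016,0,5.5,0.6,-0.4,6.5,0.009,0.016,0,5.5,0.6,-0.4,6.5,0.009,0.016,0,5.5,0.6,-0.4,6.5,0.009,0.016,0,5.5]' 60; python3 - <<'E'
from h import *
go([.3833,-.2733,.0195],11)
a=optics.camera('side');crop('side',a,350,90,470,180,6,'s16c')
E
```

```text
time: 31.93
tcp_pos: [0.3839, -0.2738, 0.0533]
tcp_rot: [0.633, 0.774, 0.0, 0.0]
wrist_force: [-0.6, 0.3, 0.8]
width: 0.0549
t 31.93 tcp [ 0.3839 -0.2738  0.0533] F [-0.6  0.3  0.8] w 0.0549
jaw yaw deg 11.5 z [ 0.001 -0.    -1.   ] q [-0.2   0.56  1.04  1.99 -0.6   0.94  1.35]
  turn [0.    0.    0.009]
  turn [-1.000e-03  1.000e-03 -3.133e+00]
  shift cm [ 0.07 -0.05  3.38]
```

View pics/s16c.png

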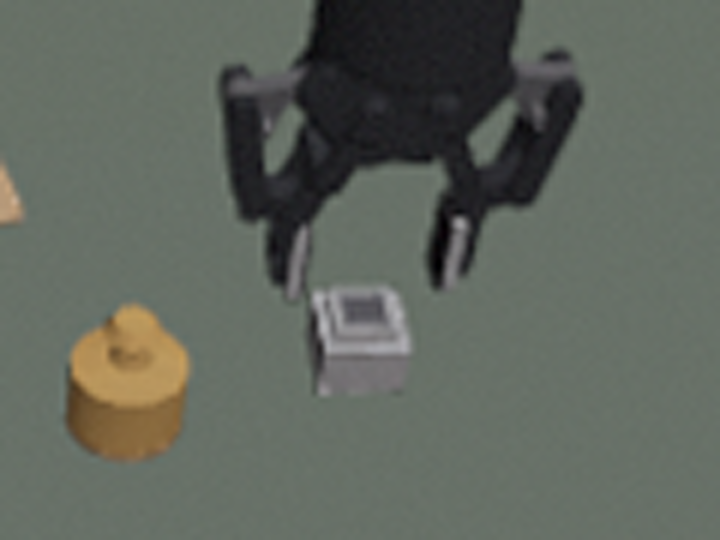

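```bash
python3 -m creep '[0.1,0,1,0,0,0,5.5,0.1,0,2,0,0,0,5.5,0.1,0,2.8,0,0,0,5.5,0.1,0,3.3,0,0,0,5.5,0.1,0,3.35,0,0,0,5.5,0.1,0,3.35,0,0,0,4,0.1,0,3.35,0,0,0,2,0.1,0,3.35,0,0,0,2,0.1,0,3.35,0,0,0,2,0.1,0,3.35,0,0,0,2]' 60
python3 -m creep '[0,0,0,0,0,0,2,0,0,0,0,0,0,2,0,0,0,0,0,0,2,0,0,-2,0,0,0,2,0,0,-4,0,0,0,2,0,0,-6,0,0,0,2,0,0,-8,0,0,0,2,0,0,-10,0,0,0,2,0,0,-12,0,0,0,2,0,0,-12,0,0,0,2]' 60
 python3 - <<'E'
from h import *
go([.638,.169,.13],23.8)
a=optics.camera('side');crop('side',a,350,60,470,150,6,'s17c')
E
```

```text
time: 32.82
tcp_pos: [0.3839, -0.2731, 0.0201]
tcp_rot: [0.633, 0.774, -0.0, 0.001]
wrist_force: [-1.2, -1.5, -1.4]
width: 0.0345
time: 33.65
tcp_pos: [0.3856, -0.2747, 0.1431]
tcp_rot: [0.633, 0.774, 0.001, 0.004]
wrist_force: [1.2, -1.0, -1.8]
width: 0.0349
t 33.65 tcp [ 0.3856 -0.2747  0.1431] F [ 1.2 -1.  -1.8] w 0.0349
jaw yaw deg 11.5 z [ 0.007 -0.004 -1.   ] q [-0.32  0.43  1.18  1.9  -0.45  1.1   1.23]
  turn [ 0.005  0.006 -0.215]
  turn [ 0.009 -0.008  2.927]
  shift cm [38.45 33.58  1.31]
```

View pics/s17c.png

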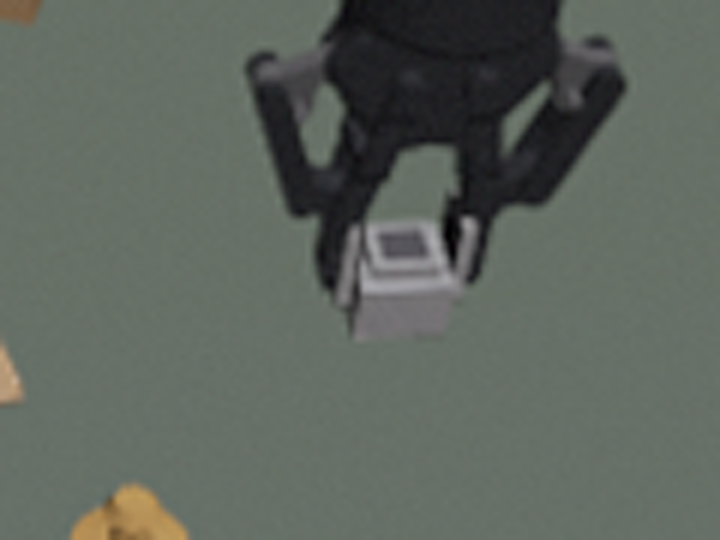

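```bash
python3 -m creep '[38.4,33.6,0,0,0,-0.21,2,38.4,33.6,0,0,0,-0.21,2,38.4,33.6,0,0,0,-0.21,2,38.4,33.6,0,0,0,-0.21,2,38.4,33.6,0,0,0,-0.21,2,38.4,33.6,0,0,0,-0.21,2,38.4,33.6,0,0,0,-0.21,2,38.4,33.6,0,0,0,-0.21,2,38.4,33.6,0,0,0,-0.21,2,38.4,33.6,0,0,0,-0.21,2]' 60; python3 - <<'E'
from h import *
go([.638,.169,.13],23.8)
E
```

```text
time: 34.53
tcp_pos: [0.5901, 0.0911, 0.1386]
tcp_rot: [0.548, 0.837, -0.001, 0.001]
wrist_force: [1.5, -0.6, -2.5]
width: 0.0346
t 34.53 tcp [0.5901 0.0911 0.1386] F [ 1.5 -0.6 -2.5] w 0.0346
jaw yaw deg 23.6 z [ 0.001 -0.002 -1.   ] q [-0.82  0.66  1.01  1.56 -0.58  1.24  0.69]
  turn [-0.     0.002 -0.004]
  turn [3.000e-03 0.000e+00 3.138e+00]
  shift cm [5.22 7.51 0.85]
```

```bash
python3 -m creep '[5.2,7.5,0,0,0,0,2,5.2,7.5,0,0,0,0,2,5.2,7.5,0,0,0,0,2,5.2,7.5,1,0,0,0,2,5.2,7.5,2.5,0,0,0,2,5.2,7.5,4,0,0,0,2,5.2,7.5,5,0,0,0,2,5.2,7.5,6,0,0,0,2,5.2,7.5,6,0,0,0,2,5.2,7.5,6,0,0,0,2]' 60; python3 - <<'E'
from h import *
go([.638,.169,.0265],23.8)
E
```

```text
time: 35.37
tcp_pos: [0.6373, 0.1683, 0.0774]
tcp_rot: [0.548, 0.837, -0.001, -0.0]
wrist_force: [0.1, -0.1, -2.1]
width: 0.0347
t 35.37 tcp [0.6373 0.1683 0.0774] F [ 0.1 -0.1 -2.1] w 0.0347
jaw yaw deg 23.5 z [-0.001 -0.002 -1.   ] q [-0.81  0.83  0.93  1.42 -0.68  1.23  0.6 ]
  turn [-0.002  0.001 -0.004]
  turn [2.000e-03 3.000e-03 3.137e+00]
  shift cm [0.05 0.11 5.09]
```

```bash
python3 -m creep '[0.05,0.1,1,0,0,0,2,0.05,0.1,2,0,0,0,2,0.05,0.1,3,0,0,0,2,0.05,0.1,3.8,0,0,0,2,0.05,0.1,4.4,0,0,0,2,0.05,0.1,4.8,0,0,0,2,0.05,0.1,5,0,0,0,2,0.05,0.1,5,0,0,0,2,0.05,0.1,5,0,0,0,2,0.05,0.1,5,0,0,0,2]' 60; python3 - <<'E'
from h import *
go([.638,.169,.0258],23.8)
a=optics.camera('side');crop('side',a,220,230,340,320,6,'s18c')
E
```

```text
time: 36.2
tcp_pos: [0.6385, 0.169, 0.028]
tcp_rot: [0.548, 0.836, -0.001, 0.0]
wrist_force: [-0.7, 0.7, -1.7]
width: 0.0344
t 36.2 tcp [0.6385 0.169  0.028 ] F [-0.7  0.7 -1.7] w 0.0344
jaw yaw deg 23.5 z [-0.    -0.002 -1.   ] q [-0.8   0.88  0.89  1.46 -0.72  1.15  0.62]
  turn [-0.001  0.002 -0.004]
  turn [3.000e-03 2.000e-03 3.137e+00]
  shift cm [ 0.02 -0.04  0.22]
```

View pics/s18c.png

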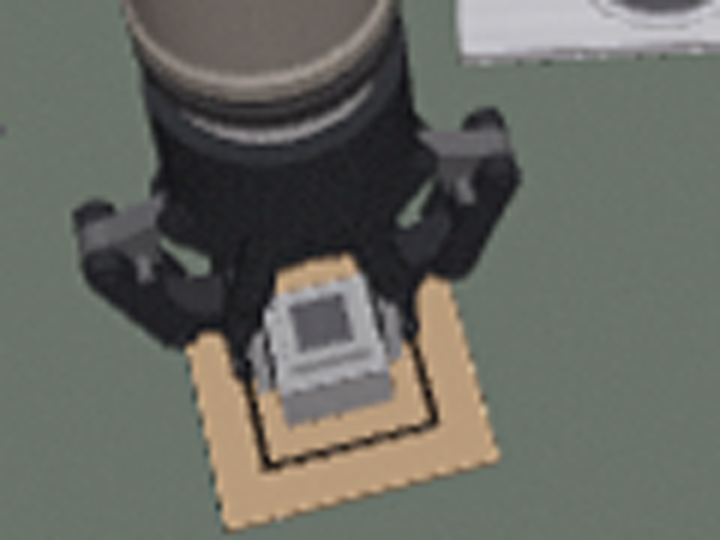

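```bash
python3 -m creep '[0,0,0.1,0,0,0,2,0,0,0.22,0,0,0,2,0,0,0.22,0,0,0,2,0,0,0.22,0,0,0,4,0,0,0.22,0,0,0,5.5,0,0,0.22,0,0,0,5.5,0,0,-1,0,0,0,5.5,0,0,-5,0,0,0,5.5,0,0,-9,0,0,0,5.5,0,0,-13,0,0,0,5.5]' 60; python3 - <<'E'
from h import *
go([.36,.25,.3],23.8)
E
```

```text
time: 37.08
tcp_pos: [0.6383, 0.1689, 0.1605]
tcp_rot: [0.548, 0.836, -0.001, 0.001]
wrist_force: [0.9, 0.4, 0.1]
width: 0.0553
t 37.08 tcp [0.6383 0.1689 0.1605] F [0.9 0.4 0.1] w 0.0553
jaw yaw deg 23.5 z [-0.    -0.002 -1.   ] q [-0.82  0.76  0.98  1.33 -0.62  1.37  0.55]
  turn [-0.001  0.002 -0.005]
  turn [3.000e-03 2.000e-03 3.137e+00]
  shift cm [ 18.5  -22.3  -13.97]
```

```bash
python3 -m creep '[18.5,-22,-10,0,0,-0.3,5.5,18.5,-22,-12,0,0,-0.6,5.5,18.5,-22,-12,0,0,-0.6,5.5,18.5,-22,-12,0,0,-0.6,5.5,18.5,-22,-12,0,0,-0.6,5.5,18.5,-22,-12,0,0,-0.6,5.5,18.5,-22,-12,0,0,-0.6,5.5,18.5,-22,-12,0,0,-0.6,5.5,18.5,-22,-12,0,0,-0.6,5.5,18.5,-22,-12,0,0,-0.6,5.5]' 60; python3 - <<'E'
from h import *
st()
for n in('top','side'):
    a=optics.camera(n);cv2.imwrite(f'pics/{n}f.png',a)
a=cv2.imread('pics/topf.png');crop('top',a,140,145,300,265,5,'f1');crop('top',a,300,160,500,300,4,'f2')
E
```

```text
time: 37.92
tcp_pos: [0.3625, 0.2517, 0.2815]
tcp_rot: [0.275, 0.961, 0.001, 0.0]
wrist_force: [0.2, -0.3, 0.4]
width: 0.0549
t 37.92 tcp [0.3625 0.2517 0.2815] F [ 0.2 -0.3  0.4] w 0.0549
jaw yaw deg 58.0 z [ 0.     0.001 -1.   ] q [-1.61  0.08  1.05  1.75 -0.07  1.35  0.46]
```

View pics/f1.png

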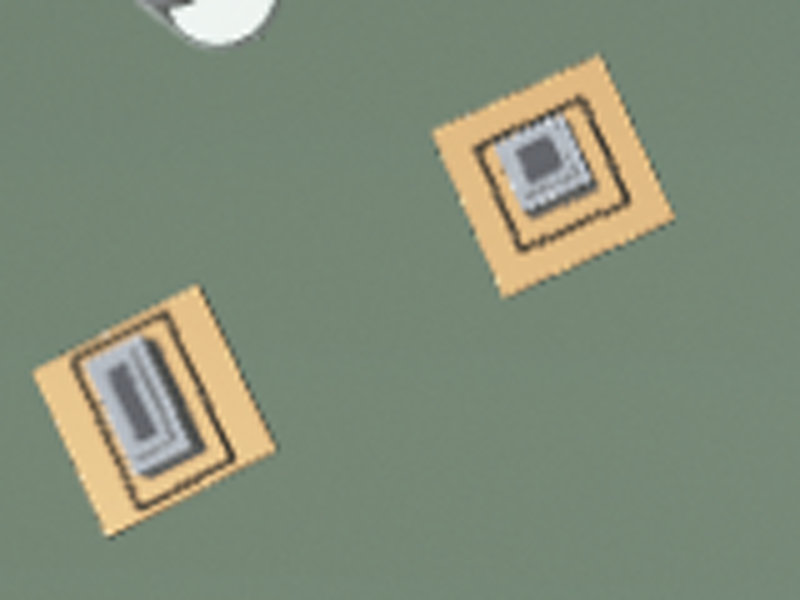

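View pics/f2.png

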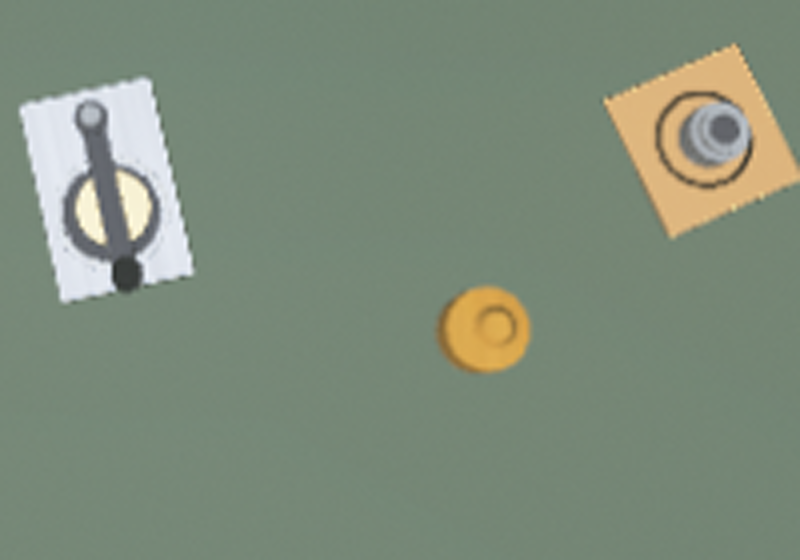

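View pics/sidef.png

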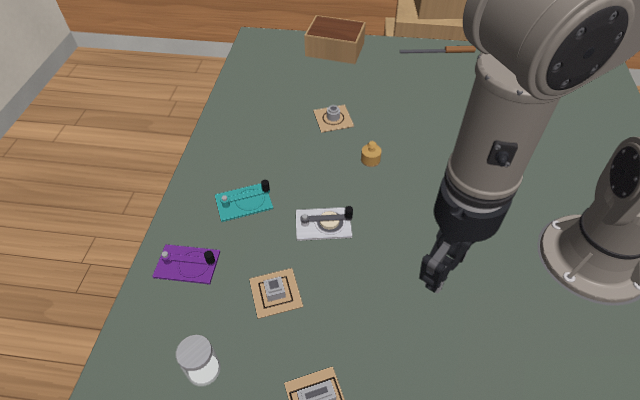

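```bash
python3 - <<'E'
from h import *
a=cv2.imread('pics/topf.png');A=cv2.resize(a,None,fx=4,fy=4,interpolation=cv2.INTER_CUBIC).astype(int)
def f(nm,box,z,pad,mask):
    x0,y0,x1,y1=[4*v for v in box];S=A[y0:y1,x0:x1];d=mask(S).astype(np.uint8)
    cs,_=cv2.findContours(d,0,1);c=max(cs,key=cv2.contourArea);p=(c[:,0]+[x0,y0]+.5)/4-.5
    r=cv2.minAreaRect((onz('top',p,z)*1000).astype(np.float32));b=cv2.boxPoints(r);e=b[1]-b[0]
    print(nm,np.round(r[0],1),np.round(r[1],1),round(float(np.degrees(np.arctan2(e[1],e[0])))%90,1),'off',np.round(np.array(r[0])-pad,1))
g=lambda S:(S.sum(2)<345)&(S[...,0]-S[...,1]>-3)
f('obl',(159,214,173,235),.035,[528.2,361.1],g)
f('sq',(243,171,253,182),.035,[638,169.1],g)
f('rd',(474,186,487,198),.035,[587.3,-370.1],g)
f('wafer',(315,195,343,227),.018,[551.6,-15.3],lambda S:(S[...,2]-S[...,0]>15))
w=lambda S:(S[...,2]-S[...,0]>80)
f('weight',(400,225,445,260),.02,[476.0,-227.5],w)
f('knob',(325,220,340,236),.0515,[512.4,-23],lambda S:S.sum(2)<200)
E
```

```text
obl [528.5 359.8] [35.4  7.8] 26.8 off [ 0.3 -1.3]
sq [639.1 169.9] [15.7 16.7] 25.8 off [1.1 0.8]
rd [ 588.  -372.3] [15.3 14.9] 84.8 off [ 0.7 -2.2]
wafer [556.2 -29.7] [42.2 17.7] 11.4 off [  4.6 -14.4]
weight [ 477.4 -228.3] [49.6 48.3] 86.2 off [ 1.4 -0.8]
knob [511.6 -22.3] [12.9 17.4] 88.5 off [-0.8  0.7]
```

```bash
python3 -c "
from h import *
st(); print(robot.sign_off())"
```

```text
t 38.02 tcp [0.3638 0.25   0.2806] F [-0.4 -0.2 -1.4] w 0.0551
jaw yaw deg 57.8 z [ 0.001 -0.002 -1.   ] q [-1.61  0.09  1.05  1.75 -0.07  1.35  0.46]
the job is handed in; nothing more can be done
None
```

The bench is set up and I handed the job in at 38 s of the 120 s. I swung the keeper open, laid the wafer in the nest, and swung the keeper shut against its stop. Then I stood the oblong, round and square dies on their pads and moved the arm clear with the gripper empty.

My last camera checks showed:
- **Dies:** all stand upright inside their outlines. The oblong and square dies are about 1.4 mm from the outline centre, and the round die about 2.3 mm. The square and oblong dies are turned within about 2° of their outlines.
- **Wafer:** it lies flat in the rim, about 3 mm off centre. I measured that from the side view before closing the keeper. Afterwards, my measuring script caught only the half of the wafer showing on one side of the bar, so that number was no use. By eye, the whole wafer is still centred in the rim to within a few millimetres.
- **Keeper:** the knob sits within about 1 mm of its shut position.
- **Weight:** it is still standing, and it measures within about 2 mm of where it started, which is within measuring error. The arm did not touch it.

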